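Clean and load the slide warmer

TASK

Get the slide warmer ready and load it: seat the catch tray on the two pegs in front of it, then use the scraper block, not the fingers, to wipe every wax chip off the hot plate into the tray. Once the plate is clean, slide all the slide carriers in under the dust shield, side by side, fully home against the back stop with their handles sticking out, and only then press the green start button fully down. Finish with the scraper standing upright on the grey pad and the tray, carriers and chips still in their places; leave the bottle and the jar alone.

Things in the scene. Friction and masses are not known exactly. Their poses are not given: they have to be found in the camera images.
- plate_front (a point): slide warmer (fixed low white box, black hot plate on top): middle of the plate's front edge, on its surface, 55 mm above the bench. The warmer's x axis runs from here in over the plate, y left along the edge, z up. Plate: y -135 to +135 mm between side rims 6 mm high, x 0 to 245 mm (back stop, a wall across the plate); no rim in front; open above up to x = 150 mm, the rest under the shield
- shield_edge (a point): middle of the lower front edge of the dust shield, a fixed clear 4 mm sheet (pale blue front edge) over the rear of the plate: 150 mm in from the plate's front edge, 15 mm above the plate (shield top 19 mm above it). The shield reaches back from here to the back stop, 95 mm farther in, closed at both sides. Axes as the warmer's
- tray_seat (a point): middle of the seat for the catch tray, on top of a 10 mm high ledge that runs along the warmer's front (34 mm in front of the plate's front edge); same axes as the warmer. Two upright steel pegs stand on the ledge at y = -136 and +136 mm from this point: 8 mm diameter, 19 mm tall, the last 6 mm tapered to 3 mm
- tray_grip (a point): catch tray (loose, aluminium, 220 g): open box 56 (x) x 250 (y) x 40 mm high, 3 mm walls and floor; end tabs 6 mm thick with 12 mm holes at y = -136 and +136 mm; both ways round equal. This point: in its black middle fin (12 mm thick in y, 30 mm in x, top 31 mm up), 20 mm above the underside. Seated: 20 mm above the seat point, 4 mm clear of the warmer, rim 5 mm below plate level
- scraper_grip (a point): scraper block, loose, orange, 120 g, standing upright: its foot is a block 28 mm thick (x) by 104 mm wide (y) by 24 mm high, with a black grip fin on top 14 mm thick (x), 56 mm wide (y), from 24 to 60 mm above the underside. This point is the middle of the fin, 46 mm above the underside. Chips are pushed with either long face
- tool_pad_mid (a point): grey bench pad (fixed), 310 mm (x) by 190 mm (y), 3 mm thick: middle of its upper surface. The tray and scraper start on it
- start (a joint): green round push button (24 mm wide) on the control strip: travel in m, 0 = up, 0.005 = fully down, which takes 4 N; springs back
- start_top (a point): middle of the green button's top face, 17 mm above the plate's level (at x = 60, y = -166 mm from the middle of the plate's front edge, in the warmer's axes)
- chip0_mid (a point): loose chip of pale yellow wax, about 20 mm across and 7 mm thick, 10 g, on the front part of the hot plate: its centre. None if absent
- chip1_mid (a point): loose chip of pale yellow wax, about 18 mm across and 8 mm thick, 10 g, on the front part of the hot plate: its centre. None if absent
- chip2_mid (a point): loose chip of pale yellow wax, about 20 mm across and 7 mm thick, 10 g, on the front part of the hot plate: its centre. None if absent
- chip3_mid (a point): loose chip of pale yellow wax, about 18 mm across and 8 mm thick, 10 g, on the front part of the hot plate: its centre. None if absent
- chip4_mid (a point): loose chip of pale yellow wax, about 20 mm across and 7 mm thick, 10 g, on the front part of the hot plate: its centre. None if absent
- carrier0_grip (a point): loose slide carrier, 130 mm long, 70 g (3 or 4 are present; None if absent): middle of its upright blue handle, 30 mm long (x), 12 mm thick (y), 32 mm tall; the point is 20 mm above the underside. An aluminium plate 36 mm wide, 10 mm high, with a glass slide, runs from 15 to 115 mm ahead of it along the carrier's x
- carrier1_grip (a point): loose slide carrier, 130 mm long, 70 g (3 or 4 are present; None if absent): middle of its upright blue handle, 30 mm long (x), 12 mm thick (y), 32 mm tall; the point is 20 mm above the underside. An aluminium plate 36 mm wide, 10 mm high, with a glass slide, runs from 15 to 115 mm ahead of it along the carrier's x
- carrier2_grip (a point): loose slide carrier, 130 mm long, 70 g (3 or 4 are present; None if absent): middle of its upright blue handle, 30 mm long (x), 12 mm thick (y), 32 mm tall; the point is 20 mm above the underside. An aluminium plate 36 mm wide, 10 mm high, with a glass slide, runs from 15 to 115 mm ahead of it along the carrier's x
- carrier3_grip (a point): loose slide carrier, 130 mm long, 70 g (3 or 4 are present; None if absent): middle of its upright blue handle, 30 mm long (x), 12 mm thick (y), 32 mm tall; the point is 20 mm above the underside. An aluminium plate 36 mm wide, 10 mm high, with a glass slide, runs from 15 to 115 mm ahead of it along the carrier's x
- carrier0_far (a point): middle of the same carrier's far end, 115 mm ahead of its handle point, half-way up the 10 mm plate; x points out of the carrier. None if absent
- carrier1_far (a point): middle of the same carrier's far end, 115 mm ahead of its handle point, half-way up the 10 mm plate; x points out of the carrier. None if absent
- carrier2_far (a point): middle of the same carrier's far end, 115 mm ahead of its handle point, half-way up the 10 mm plate; x points out of the carrier. None if absent
- carrier3_far (a point): middle of the same carrier's far end, 115 mm ahead of its handle point, half-way up the 10 mm plate; x points out of the carrier. None if absent
- stain_bottle: bystander: amber bottle with blue cap, 52 mm wide, 105 mm tall, middle of its underside
- specimen_jar: bystander: white jar with red lid, 60 mm wide, 75 mm tall, middle of its underside
Mind the look-alikes: they are no part of the job. Leave any brown look-alike of the part that bears carrier0_grip alone. Leave any turquoise look-alike of the part that bears carrier1_grip alone.

How it is judged:
By the outcome, as a careful person would: the job done as asked, in the order asked, and still so for the second after the job is handed in, with the robot touching nothing.
Of carrier0, carrier1, carrier2, carrier3 only 3 to 4 are there at a start; the rules pass over those that are not, and their reading is None.
Of chip0, chip1, chip2, chip3, chip4 only 3 to 5 are there at a start; the rules pass over those that are not, and their reading is None.
At some moment in a run one of carrier0, carrier1, carrier2, carrier3 may be knocked a few centimetres aside while the robot is not near it.
Once in a run the grip may slacken for a moment while it holds something.
It also fails if it takes over 210 s, if anything falls off the work surface, if the arm or the gripper's body presses on something with over 40 N, if the wrist force passes 120 N, or if a joint passes its speed limit or range.

ROBOT

A 6-joint arm with a two-finger parallel gripper is mounted at the origin on the work surface. World frame = base frame: x ahead of the robot, y to its left, z up, the work surface at z = 0. Lengths are in m, angles in rad, forces in N, time in s.
With the tool pointing down it reaches from about 0.3 to 0.875 m from the base axis. Payload 6.4 kg.
Tool frame: the origin (TCP) lies midway between the tips of the shut fingers; the grasp point (between the pads) lies 19 mm behind it; z points along the fingers, y is the direction in which the jaws open and shut (so a half turn about z gives the same grasp; the last joint's range is limited). The gripper opens to 85 mm and grips with 20 to 120 N. Pads are 22 mm wide; open, the fingers measure 114 mm over their backs; the gripper's body (76 mm by 85 mm) begins 54 mm behind the grasp point. The pads swing forward as they close: fully open they stand 13 mm farther back than shut.
Start: joints at [-1.336, 0.181, 1.607, -0, 1.354, -0.206], TCP at [0.245, -0.52, 0.231] pointing down, gripper open.
Joint ranges: [-2.99, 2.99], [-0.89, 2.07], [0.3, 2.58], [-1.14, 4.28], [0, 2.63], [-3.12, 3.12]. Speed limits (rad/s): [2.57, 2.57, 3.01, 3.14, 3.14, 3.14].

INTERFACE

Orientations are given as a unit quaternion [w, x, y, z].
In Python, from bench import ctrl gives the robot as it stands. The module is installed in compiled form; this text tells all that it offers.
- The arm moves only by the tool arm_command, never from a script. Its argument "plan" is one flat list of numbers, 4 for each row, row after row: the shift along the tool's x, y, z in mm, then the turn about the tool's z in rad. A call has 1 to 20 rows; each row shifts and turns the commanded pose from where the row before left it, along the tool's axes as they then stand; what a row does not reach is not made up. A row lasts 1/10 s, in which the tool goes at most 50 mm and 8.59 degrees, less where a joint would pass 70% of its speed; a pose out of reach is approached as far as the arm can. A call is refused whole if a number of a shift passes 50 or a number of a turn 0.15, either way. A call with a gripper value outside its range is refused whole. "grip" is the opening, from 0 (shut) to 1 (fully open), set as the call begins (left out, the last holds). The fingers move at their own pace and stop on an object; the grip force is fixed at half the most. Time passes only in rows, so rows that do not move let the fingers close. It gives the time, the measured TCP pose, the force and the opening at its end, in the units of the state.
- ctrl.get_obs(): the state, without advancing time (a new reading comes with each control period).
- ctrl.camera(name): name is "scene" or "top"; returns a dict with "color" (384x512x3 uint8, red, green, blue), "camera_matrix" (3x3 intrinsics, pixels), "eye" and "attitude" of the camera in the world. Camera axes: x right, y up, looking along -z (the intrinsics and any distortion apply to the point x, -y, -z); pixel columns grow to the right and rows downward; lengths in m; the calibration is good to about 2 mm. A picture is of the moment at which its call begins. There is no depth.
- ctrl.hand_in(): hands the job in, once; it reports no verdict.
The state is a dict: "time_s": time; "q": joint angles; "dq": joint speeds; "joint_efforts": joint torques, N m; "eef_pos": TCP position; "eef_rot": TCP orientation; "wrist_force": force on the tool from outside, world axes, zero at the start; "torque": the same for the moment, N m; "opening": opening from 0.0 (shut) to 1.0 (fully open).
Only numpy, scipy, OpenCV 4.12 (cv2) and the standard library are available. Lean on these libraries where they do the work, as an engineer would, in place of code of your own. Each camera call takes 0.05 s, during which the arm holds its last target. There are 200 camera calls.

## Working session

There is one attempt and no reset: what is moved stays moved. The work goes in short steps, Python scripts to look and compute and a tool call to move; the robot and the scene stay as the last step left them, time stands still between calls to the robot, and variables do not carry over. Pictures are saved under pics/ and viewed, about 12 in all and at most 16, crops included, and the job is handed in when it is done.

Besides the shell and the picture viewer there is one more tool, called by a JSON object that holds its "op" and its "data". arm_command: Moves the arm, as the interface text tells. Its arguments: {"type":"object","properties":{"plan":{"type":"array","items":{"type":"number"}},"grip":{"type":"number"}},"required":["plan"]}

```bash
mkdir -p pics
cat > h.py <<'E'
import numpy as np, cv2
from bench import ctrl
from scipy.spatial.transform import Rotation as R
def rot(a):
    a=np.array(a)
    if a.shape==(3,3): return a
    return R.from_quat(a[[1,2,3,0]]).as_matrix()
def shot(name,fn=None):
    d=ctrl.camera(name)
    if fn: cv2.imwrite('pics/'+fn,d['color'][:,:,::-1])
    return d
def ray(d,uv):
    K=np.array(d['camera_matrix']); dist=np.array(d.get('distortion',np.zeros(5)),float)
    p=cv2.undistortPoints(np.array([[uv]],float),K,dist)[0,0]
    return np.array(d['eye']), rot(d['attitude'])@np.array([p[0],-p[1],-1.])
def onz(d,uv,z):
    e,r=ray(d,uv); return e+r*(z-e[2])/r[2]
def proj(d,P):
    P=np.atleast_2d(P); c=(P-np.array(d['eye']))@rot(d['attitude'])
    c=c*[1,-1,-1]
    return cv2.projectPoints(c,np.zeros(3),np.zeros(3),np.array(d['camera_matrix']),np.array(d.get('distortion',np.zeros(5)),float))[0][:,0]
E
python3 - <<'E'
from h import *
for n in('top','scene'):
    d=shot(n,n+'0.png'); print(n,{k:(v if k!='color' else v.shape) for k,v in d.items()})
a=cv2.imread('pics/top0.png');cv2.imwrite('pics/top0b.png',cv2.resize(a,(800,600),interpolation=cv2.INTER_CUBIC))
a=cv2.imread('pics/scene0.png');cv2.imwrite('pics/scene0b.png',cv2.resize(a,(800,600),interpolation=cv2.INTER_CUBIC))
print(ctrl.get_obs())
E
```

```text
top {'color': (384, 512, 3), 'camera_matrix': array([[431.9542635 ,   0.        , 244.34911065],
       [  0.        , 431.9542635 , 189.84202227],
       [  0.        ,   0.        ,   1.        ]]), 'eye': array([0.19633025, 0.054576  , 1.62204724]), 'attitude': array([ 0.70503769,  0.07619379, -0.06157297, -0.70237108])}
scene {'color': (384, 512, 3), 'camera_matrix': array([[355.07711915,   0.        , 255.81525844],
       [  0.        , 355.07711915, 191.49180392],
       [  0.        ,   0.        ,   1.        ]]), 'eye': array([ 1.09107366, -0.03133857,  1.01257069]), 'attitude': array([0.73837407, 0.21456864, 0.17352314, 0.61534848])}
{'time_s': 0.1, 'q': array([-1.33630213e+00,  1.81450031e-01,  1.60788236e+00,  4.29492757e-06,
        1.35386939e+00, -2.06349480e-01]), 'dq': array([-7.64424660e-05, -8.36828719e-04, -2.60978362e-03,  1.23015100e-03,
        1.16454601e-03,  1.11906528e-03]), 'joint_efforts': array([-2.64131750e-04, -4.45877445e+01, -3.52241743e+01, -2.98135128e-04,
        4.09719782e-03, -1.86224548e-05]), 'eef_pos': array([ 0.24522585, -0.51952927,  0.23049607]), 'eef_rot': array([-8.04513765e-04,  9.75805090e-01,  2.18640752e-01, -9.22518430e-06]), 'wrist_force': array([-0.0755535 ,  0.51985723,  0.34773365]), 'torque': array([ 0.03148993, -0.00250126,  0.0417755 ]), 'opening': 0.9955518615392284}
```

View pics/top0b.png

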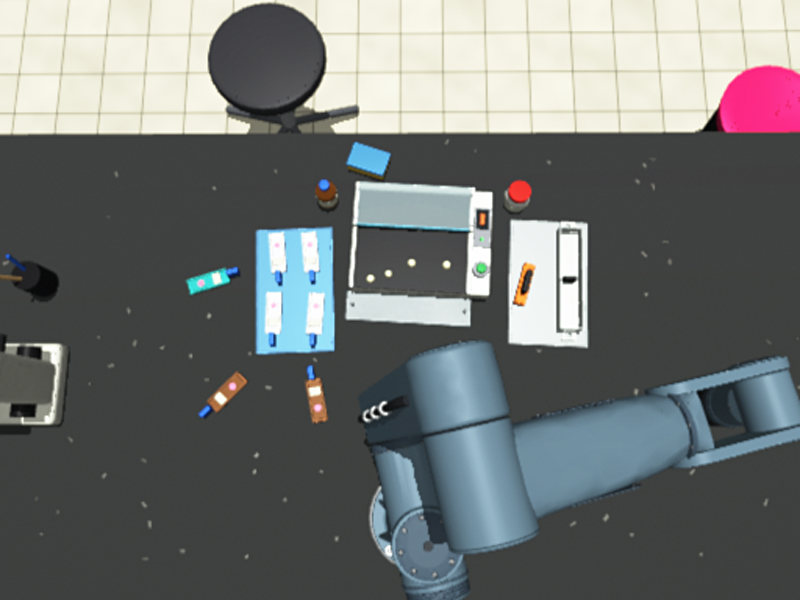

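View pics/scene0b.png

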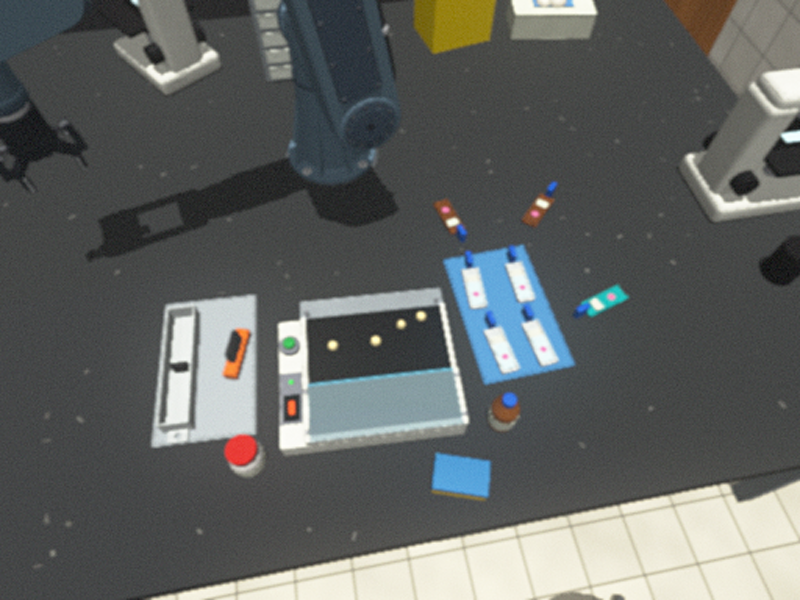

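The top view shows the warmer in the middle (plate front edge about (350–470, 293)), with the pad, tray and scraper to its right. Four white carriers lie on the blue mat at left, and there are four chips at (370,278), (388,273), (411,262) and (446,265). The brown and turquoise look-alikes lie outside the mat.

Run:
```python
import cv2
a=cv2.imread('pics/top0.png')[95:245,155:385]
cv2.imwrite('pics/c1.png',cv2.resize(a,None,fx=3.47,fy=3.47,interpolation=cv2.INTER_CUBIC))
a=cv2.imread('pics/scene0.png')[140:310,90:380]
cv2.imwrite('pics/c2.png',cv2.resize(a,None,fx=2.75,fy=2.75,interpolation=cv2.INTER_CUBIC))
```

```text
(no output)
```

View pics/c1.png

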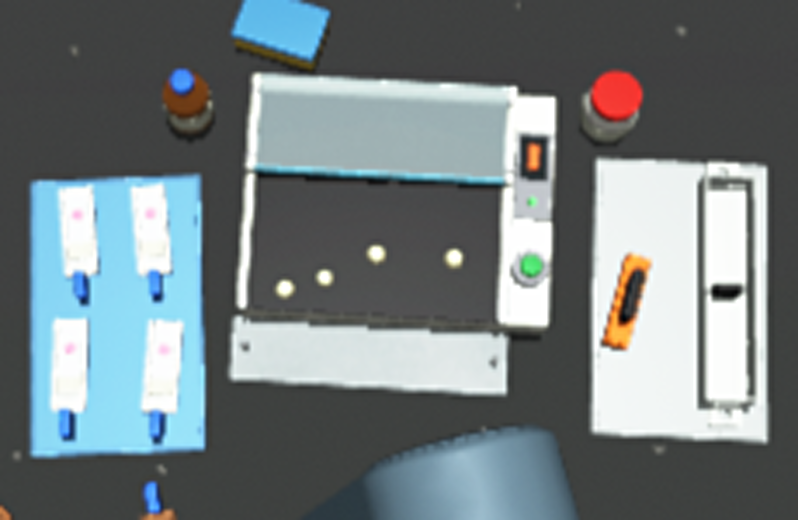

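View pics/c2.png

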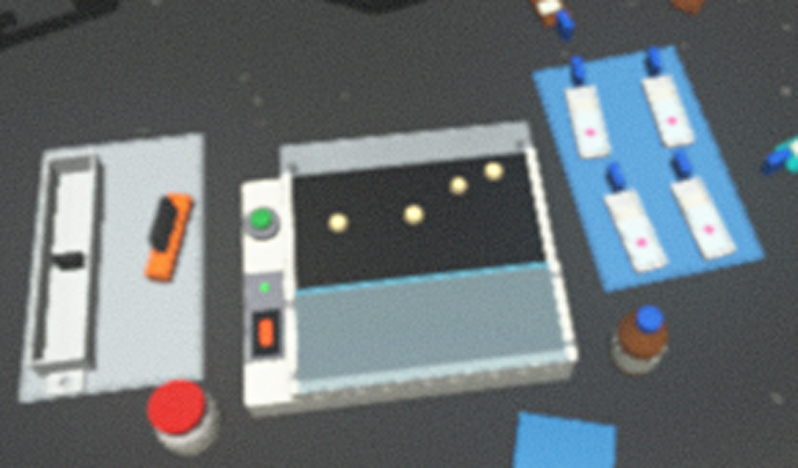

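The crops show the parts clearly: pegs on the ledge at c1 (245,347) and (493,363), shield edge from (250,170) to (505,183), tray fin at (727,291), scraper at (628,300), and four carriers with handles toward the robot. Next I measure these with masks.

```bash
cat > m.py <<'E'
from h import *
HSV=dict(green=((45,120,90),(80,255,255)),orange=((5,160,150),(18,255,255)),blue=((108,150,60),(125,255,255)),
 chip=((18,25,170),(40,150,255)),white=((0,0,205),(180,60,255)),edge=((85,90,120),(102,255,255)),dark=((0,0,0),(180,255,48)))
def blobs(d,col,box,amin=4,close=0):
    x0,y0,x1,y1=box; hsv=cv2.cvtColor(d['color'],cv2.COLOR_RGB2HSV)[y0:y1,x0:x1]
    m=cv2.inRange(hsv,*HSV[col])
    if close: m=cv2.morphologyEx(m,cv2.MORPH_CLOSE,np.ones((close,close)))
    n,l,s,c=cv2.connectedComponentsWithStats(m)
    out=[]
    for i in range(1,n):
        if s[i,4]<amin: continue
        p=np.argwhere(l==i)[:,::-1].astype(float); q=p-p.mean(0)
        w,v=np.linalg.eigh(q.T@q/len(q)); 
        out.append(dict(c=p.mean(0)+[x0,y0],n=len(p),ax=v[:,1],p=p+[x0,y0],sd=np.sqrt(w)))
    return sorted(out,key=lambda b:-b['n'])
def tri(a,ua,b,ub):
    (e1,r1),(e2,r2)=ray(a,ua),ray(b,ub)
    A=np.stack([r1,-r2],1); t=np.linalg.lstsq(A,e2-e1,rcond=None)[0]
    p,q=e1+r1*t[0],e2+r2*t[1]; return (p+q)/2,np.linalg.norm(p-q)
def hull_off(d,ref,yaw,lo,hi):
    "image offset from ref point to silhouette centroid of a box lo..hi (relative to ref)"
    M=R.from_euler('z',yaw).as_matrix()
    P=np.array([[x,y,z] for x in(lo[0],hi[0]) for y in(lo[1],hi[1]) for z in(lo[2],hi[2])])@M.T+ref
    h=cv2.convexHull(proj(d,P).astype(np.float32)); m=cv2.moments(h)
    return np.array([m['m10'],m['m01']])/m['m00']-proj(d,ref)[0]
def boxpt(d,uv,z,yaw,lo,hi):
    p=onz(d,uv,z)
    for _ in range(3): p=onz(d,uv-hull_off(d,p,yaw,np.array(lo),np.array(hi)),z)
    return p
E
python3 - <<'E'
from m import *
t,s=shot('top'),shot('scene')
T=(155,95,385,245);S=(90,120,380,310)
np.set_printoptions(precision=4,suppress=True)
for col in('green','orange','blue','chip','edge'):
    for n,d,b in(('top',t,T),('sc',s,S)):
        print(col,n,[(o['c'].round(1).tolist(),o['n'],np.round(np.degrees(np.arctan2(*o['ax'][::-1])),1)) for o in blobs(d,col,b)][:8])
for n,d,b in(('top',t,(355,140,380,220)),('sc',s,(95,190,130,280))):
    print('dark',n,[(o['c'].round(1).tolist(),o['n'],o['sd']) for o in blobs(d,'dark',b)])
for n,d,b in(('top',t,(160,140,220,225)),('sc',s,(280,150,370,240))):
    print('white',n,[(o['c'].round(1).tolist(),o['n'],np.round(np.degrees(np.arctan2(*o['ax'][::-1])),1)) for o in blobs(d,'white',b,30,3)])
E
```

```text
green top [([307.5, 171.2], 28, np.float64(0.0))]
green sc [([184.6, 219.4], 33, np.float64(135.0)), ([186.0, 244.2], 4, np.float64(0.0))]
orange top [([333.9, 182.0], 85, np.float64(105.0)), ([308.2, 139.6], 25, np.float64(96.3))]
orange sc [([151.5, 227.6], 167, np.float64(108.8)), ([186.0, 260.5], 46, np.float64(90.0))]
blue top [([207.0, 118.0], 22, np.float64(68.1)), ([198.6, 238.0], 21, np.float64(76.4)), ([178.5, 177.8], 13, np.float64(90.9)), ([174.7, 217.7], 9, np.float64(100.1)), ([200.6, 217.8], 9, np.float64(102.3)), ([199.5, 179.5], 4, np.float64(90.0))]
blue sc [([325.7, 255.3], 62, np.float64(175.1)), ([371.5, 198.3], 39, np.float64(137.6)), ([295.0, 148.5], 37, np.float64(75.9)), ([337.5, 199.1], 36, np.float64(66.1)), ([299.6, 164.9], 35, np.float64(86.2)), ([313.3, 203.6], 35, np.float64(72.2)), ([327.4, 161.6], 34, np.float64(87.5)), ([351.8, 121.6], 17, np.float64(133.8))]
chip top [([285.2, 169.0], 12, np.float64(76.5)), ([263.0, 167.5], 10, np.float64(0.0)), ([248.5, 174.5], 8, np.float64(90.0)), ([236.4, 178.4], 7, np.float64(-172.0))]
chip sc [([212.4, 220.3],
[... 460 characters left out ...]
04.7, 302.3], 43, np.float64(129.8)), ([284.4, 306.8], 41, np.float64(-175.2)), ([286.5, 297.4], 34, np.float64(133.9)), ([293.2, 302.3], 30, np.float64(134.2)), ([327.6, 215.1], 23, np.float64(65.3)), ([299.6, 295.5], 17, np.float64(156.2))]
dark top [([363.9, 178.8], 19, array([0.7428, 2.024 ]))]
dark sc []
white top [([201.3, 199.9], 275, np.float64(94.4)), ([174.5, 199.9], 266, np.float64(90.8)), ([198.1, 160.7], 254, np.float64(85.9)), ([177.0, 160.9], 252, np.float64(86.6))]
white sc [([321.1, 223.5], 338, np.float64(64.3)), ([345.5, 219.0], 319, np.float64(62.1)), ([303.4, 183.7], 275, np.float64(74.8)), ([332.8, 179.9], 261, np.float64(67.3)), ([286.8, 217.3], 134, np.float64(78.6))]
```

```bash
python3 - <<'E'
s=open('m.py').read()
s=s.replace("cv2.cvtColor(d['color'],cv2.COLOR_RGB2HSV)[y0:y1,x0:x1]","cv2.cvtColor(cv2.resize(d['color'][y0:y1,x0:x1],None,fx=4,fy=4,interpolation=cv2.INTER_CUBIC),cv2.COLOR_RGB2HSV)")
s=s.replace("[:,::-1].astype(float);","[:,::-1].astype(float)/4-.375;").replace("s[i,4]<amin","s[i,4]<amin*16").replace("n=len(p)","n=len(p)/16").replace("((108,150,60),(125,255,255))","((106,150,30),(125,255,255))")
open('m.py','w').write(s)
E
python3 - <<'E'
from m import *
np.set_printoptions(precision=4,suppress=True)
t,s=shot('top'),shot('scene')
g=[blobs(d,'green',b)[0]['c'] for d,b in((t,(290,155,320,185)),(s,(165,205,200,235)))]
print('button',[onz(d,u,.072-.001) for d,u in zip((t,s),g)],tri(t,g[0],s,g[1]))
for d,b in((t,(220,135,310,160)),(s,(190,220,300,255))):
    e=blobs(d,'edge',b)[0]; q=e['c']
    P=np.array([onz(d,p,.072)[:2] for p in e['p']]); c=P.mean(0); w,v=np.linalg.eigh(np.cov(P.T)); a=v[:,1]; pr=(P-c)@a
    print('edge mid',c,'yaw(y axis)',np.degrees(np.arctan2(a[1],a[0])),'ext',pr.min(),pr.max(), c+a*(pr.min()+pr.max())/2)
tb=sorted(blobs(t,'chip',(225,150,300,190)),key=lambda o:o['c'][0]);sb=sorted(blobs(s,'chip',(200,190,280,230)),key=lambda o:-o['c'][0])
for a,b in zip(tb,sb): print('chip',onz(t,a['c'],.0585),onz(s,b['c'],.0585))
def show(n,d,b,cols,amin=4):
    for c in cols: print(n,c,[(o['c'].round(2).tolist(),round(o['n'],1)) for o in blobs(d,c,b,amin)])
show('top',t,(160,140,220,225),['blue']); show('sc',s,(280,150,370,240),['blue'])
show('top',t,(160,140,220,225),['white'],40); show('sc',s,(280,150,370,240),['white'],60)
show('top',t,(325,160,345,200),['orange','dark'],3); show('sc',s,(140,205,165,250),['orange','dark'],3)
show('top',t,(355,140,380,220),['dark'],3); show('sc',s,(95,190,130,280),['dark'],3)
E
```

```text
button [array([ 0.5731, -0.1447,  0.071 ]), array([ 0.5709, -0.1431,  0.071 ])] (array([ 0.5724, -0.1436,  0.0738]), np.float64(0.0015284322694889365))
edge mid [0.6736 0.0152] yaw(y axis) 86.75530986354349 ext -0.13173255474246495 0.1334706513902624 [0.6736 0.0161]
edge mid [0.6707 0.0179] yaw(y axis) 86.6835297613104 ext -0.1305145442511535 0.12962804316107077 [0.6707 0.0175]
chip [0.551  0.1171 0.0585] [0.5491 0.1186 0.0585]
chip [0.5632 0.074  0.0585] [0.5604 0.0763 0.0585]
chip [0.5896 0.0189 0.0585] [0.5878 0.0208 0.0585]
chip [ 0.5848 -0.064   0.0585] [ 0.5831 -0.0625  0.0585]
top blue [([177.98, 177.49], 29.1), ([199.92, 217.19], 25.5), ([173.92, 217.11], 25.0), ([199.5, 176.76], 22.3)]
sc blue [([337.79, 198.7], 48.0), ([313.56, 203.13], 46.0), ([327.59, 161.41], 41.8), ([299.86, 165.06], 41.8), ([295.27, 151.32], 14.8), ([368.75, 199.63], 8.8)]
top white [([201.29, 200.05], 277.1), ([174.54, 199.74], 269.9), ([198.1, 160.53], 255.9), ([177.1, 160.89], 249.2)]
sc white [([321.01, 223.45], 327.4), ([345.5, 218.89], 313.1), ([303.31, 183.72], 266.9), ([332.75, 179.71], 256.1), ([286.71, 216.59], 129.1)]
top orange [([333.96, 182.08], 88.1)]
top dark [([335.08, 182.08], 13.3)]
sc orange [([151.57, 227.47], 167.1)]
sc dark []
top dark [([363.65, 178.74], 18.9)]
sc dark []
```

Run:
```python
from m import *
np.set_printoptions(precision=4,suppress=True)
HSV['dark']=((0,0,0),(180,255,75))
t,s=shot('top'),shot('scene')
Z=.003
hb={'t':blobs(t,'blue',(160,140,220,225)),'s':blobs(s,'blue',(285,157,360,240))[:4]}
wb={'t':blobs(t,'white',(160,140,220,225),40),'s':blobs(s,'white',(292,150,370,240),60)}
res={}
for n,d in(('t',t),('s',s)):
    L=[]
    for w in wb[n]:
        ps=onz(d,w['c'],Z+.008)
        h=min(hb[n],key=lambda o:np.linalg.norm(onz(d,o['c'],Z+.02)[:2]-ps[:2]+[.065,0]))
        yaw=0
        for _ in range(4):
            H=boxpt(d,h['c'],Z+.02,yaw,(-.015,-.006,-.02),(.015,.006,.012))
            P=boxpt(d,w['c'],Z+.01,yaw,(-.05,-.018,-.01),(.05,.018,0))
            yaw=np.arctan2(P[1]-H[1],P[0]-H[0])
        L.append((*H[:2],np.degrees(yaw),np.linalg.norm(P-H)))
    for l in sorted(L): print(n,np.round(l,4))
for n,d,bo,bd in(('t',t,(325,160,345,200),(325,160,345,200)),('s',s,(140,205,165,250),(140,205,165,250))):
    o=blobs(d,'orange',bo)[0]; k=[b for b in blobs(d,'dark',bd,3)]
    k=min(k,key=lambda b:np.linalg.norm(b['c']-o['c']))
    P=np.array([onz(d,p,.027)[:2] for p in np.r_[o['p'],k['p']]])
    r=cv2.minAreaRect(P.astype(np.float32)*1000); print(n,'scraper rect',r)
    P=np.array([onz(d,p,.063)[:2] for p in k['p']]); w,v=np.linalg.eigh(np.cov(P.T)); yaw=np.arctan2(v[1,1],v[0,1])-np.pi/2
    print(n,'fin',k['n'],np.degrees(yaw)%180,boxpt(d,k['c'],.049,yaw,(-.007,-.028,-.022),(.007,.028,.014)))
for n,d,b in(('t',t,(357,150,375,205)),('s',s,(102,210,126,265))):
    for k in blobs(d,'dark',b,3)[:3]:
        print(n,'trayfin',k['c'],k['n'],boxpt(d,k['c'],.023,0,(-.015,-.006,-.017),(.015,.006,.011)))
for n,d,(x0,y0,x1,y1) in (('t',t,(345,135,385,230)),('s',s,(90,185,165,290))):
    pass
A=cv2.resize(t['color'][130:235,320:385],None,fx=5,fy=5,interpolation=cv2.INTER_CUBIC)
B=cv2.resize(s['color'][180:290,90:170],None,fx=5,fy=5,interpolation=cv2.INTER_CUBIC)
o=np.zeros((560,800,3),np.uint8);o[:A.shape[0],:A.shape[1]]=A;o[:B.shape[0],380:380+B.shape[1]]=B
cv2.imwrite('pics/c3.png',o[:,:,::-1])
```

```text
t [0.4084 0.3522 1.8788 0.069 ]
t [ 0.4085  0.2545 -1.7804  0.068 ]
t [0.5606 0.3425 6.4593 0.07  ]
t [0.5637 0.2601 7.3152 0.0685]
s [ 0.4022  0.2597 -3.7931  0.0698]
s [ 0.4038  0.3588 -0.4333  0.07  ]
s [0.5562 0.3482 4.6225 0.0702]
s [0.5584 0.2657 5.4452 0.0697]
t scraper rect ((543.9406127929688, -251.92042541503906), (25.459314346313477, 102.47750091552734), 73.10204315185547)
t fin 46.75 72.07756107886912 [ 0.5455 -0.254   0.049 ]
s scraper rect ((549.2703247070312, -253.86595153808594), (32.301841735839844, 103.39818572998047), 73.59027099609375)
s fin 82.25 77.93695822792735 [ 0.5451 -0.2527  0.049 ]
t trayfin [363.7365 178.652 ] 25.5 [ 0.5568 -0.3622  0.023 ]
t trayfin [370.7447 181.2038] 10.3125 [ 0.547 -0.388  0.023]
t trayfin [371.0019 198.4235] 4.1875 [ 0.481  -0.3856  0.023 ]
s trayfin [114.6453 234.56  ] 37.0 [ 0.5578 -0.3629  0.023 ]
```

View pics/c3.png

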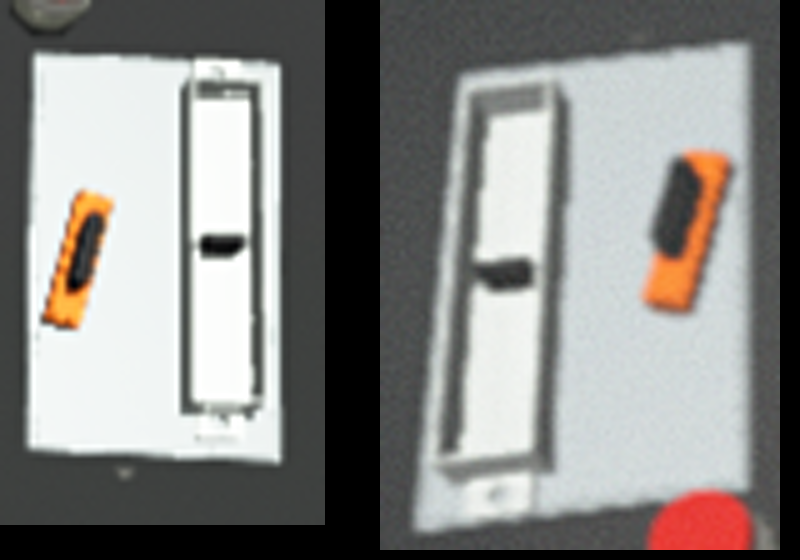

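The c3 crop shows the tray running along world x with its fin at (222,244) in the top view, and the scraper tilted at left, both upright on the pad.

Run:
```python
from m import *
np.set_printoptions(precision=4,suppress=True)
t,s=shot('top'),shot('scene')
f=lambda x,y:(320+x/5-.4,130+y/5-.4); g=lambda x,y:(90+(x-380)/5-.4,180+y/5-.4)
def line(d,a,b,z):
    p,q=onz(d,a,z),onz(d,b,z); print(p[:2],q[:2],np.degrees(np.arctan2(*(p-q)[:2][::-1])),np.linalg.norm(p-q))
print('tray');line(t,f(183,80),f(183,410),.043);line(t,f(252,97),f(250,405),.006)
line(s,g(470,88),g(440,462),.043);line(s,g(563,92),g(550,470),.043)
print('pad');line(t,f(33,52),f(27,450),.003);line(t,f(280,65),f(280,460),.003);line(s,g(460,73),g(415,530),.003);line(s,g(750,43),g(750,490),.003)
print(ctrl.get_obs()['time_s'])
```

```text
tray
[ 0.6798 -0.334 ] [ 0.4277 -0.3229] -2.530821911757992 0.2523169464321019
[ 0.6774 -0.3955] [ 0.4371 -0.382 ] -3.2361956568635155 0.24073922673064083
[ 0.4333 -0.3805] [ 0.6814 -0.3885] 178.14342934574742 0.24822235389093691
[ 0.4468 -0.3225] [ 0.6972 -0.3278] 178.7840909281742 0.25046649207209937
pad
[ 0.7148 -0.2286] [ 0.4029 -0.2145] -2.5908148575038488 0.3121783426592933
[ 0.7041 -0.4193] [ 0.396 -0.403] -3.023090225938443 0.3085539531337613
[ 0.3931 -0.4018] [ 0.7032 -0.4156] 177.46015012825015 0.3104176843228195
[ 0.4034 -0.2113] [ 0.714  -0.2259] 177.31631724589005 0.31095268039979673
0.5
```

```bash
cat > go.py <<'E'
import sys
from h import *
def phi(o):
    M=rot(o['eef_rot']); return np.arctan2(M[1,0],M[0,0])
if __name__=='__main__':
    o=ctrl.get_obs(); p=o['eef_pos']; f=phi(o)
    print('t',round(o['time_s'],2),'pos',np.round(p,4),'phi',round(np.degrees(f),2),'F',np.round(o['wrist_force'],1),'open',round(o['opening'],3))
    v=[float(x) for x in sys.argv[1:]]
    for i in range(0,len(v),4):
        x,y,z,g=v[i:i+4]; g=np.radians(g); d=np.array([x,y,z])-p
        tn=-(g-f); tn=(tn+np.pi)%(2*np.pi)-np.pi
        print('turn',round(tn,3),'then tx,ty,tz mm',np.round([1e3*(d[0]*np.cos(g)+d[1]*np.sin(g)),1e3*(d[0]*np.sin(g)-d[1]*np.cos(g)),-1e3*d[2]],1))
        p=np.array([x,y,z]); f=g
E
python3 go.py .557 -.3625 .10 87.6 .557 -.3625 .009 87.6
```

```text
t 0.5 pos [ 0.2453 -0.52    0.2312] phi 25.26 F [-0.3  0.7 -0.2] open 1.0
turn -1.088 then tx,ty,tz mm [170.4 304.8 131.2]
turn 0.0 then tx,ty,tz mm [ 0.  0. 91.]
```

{"op": "arm_command", "data": {"plan": [0,0,0,-0.136,0,0,0,-0.136,0,0,0,-0.136,0,0,0,-0.136,0,0,0,-0.136,0,0,0,-0.136,0,0,0,-0.136,0,0,0,-0.136,21,38,16,0,21,38,16,0,21,38,16,0,21,38,16,0,21,38,16,0,21,38,16,0,21,38,16,0,21,38,16,0,0,0,0,0,0,0,0,0], "grip": 1}}

```text
time_s: 2.3
eef_pos: [0.5565, -0.3638, 0.1023]
eef_rot: [-0.001, 0.721, 0.693, -0.0]
wrist_force: [-0.5, -0.4, 0.2]
opening: 0.998
```

```bash
python3 go.py .557 -.3625 .10 87.6 .557 -.3625 .009 87.6
python3 - <<'E'
from h import *
t,s=shot('top'),shot('scene')
A=cv2.resize(t['color'][110:240,310:410],None,fx=4,fy=4,interpolation=cv2.INTER_CUBIC)
B=cv2.resize(s['color'][160:300,80:180],None,fx=4,fy=4,interpolation=cv2.INTER_CUBIC)
o=np.zeros((600,800,3),np.uint8);o[:520,:400]=A;o[:560,400:]=B
cv2.imwrite('pics/c4.png',o[:,:,::-1])
E
```

```text
t 2.3 pos [ 0.5565 -0.3638  0.1023] phi 87.73 F [-0.5 -0.4  0.2] open 0.998
turn 0.002 then tx,ty,tz mm [1.3 0.4 2.3]
turn 0.0 then tx,ty,tz mm [ 0.  0. 91.]
```

View pics/c4.png

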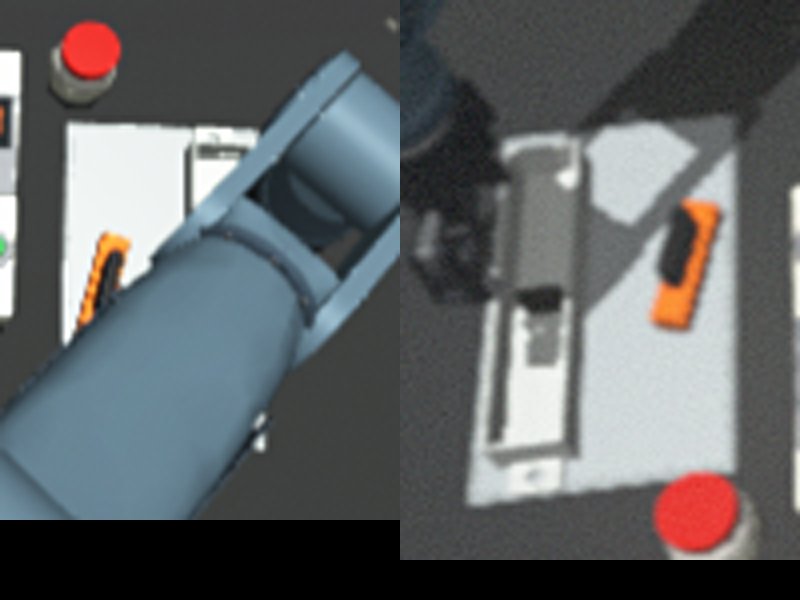

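The view shows the gripper over the tray fin, which sits at about (540,298) in the right half; the scene is undisturbed.

{"op": "arm_command", "data": {"plan": [1,0,12,0,0,0,12,0,0,0,12,0,0,0,12,0,0,0,12,0,0,0,12,0,0,0,11,0,0,0,10,0,0,0,0,0]}}

```text
time_s: 3.3
eef_pos: [0.5552, -0.363, 0.0082]
eef_rot: [-0.002, 0.722, 0.692, -0.0]
wrist_force: [0.1, -0.7, 0.5]
opening: 1.002
```

{"op": "arm_command", "data": {"plan": [0,0,0,0,0,0,0,0,0,0,0,0,0,0,0,0,0,0,0,0,0,0,0,0,0,0,0,0,0,0,0,0,0,0,0,0,0,0,0,0], "grip": 0}}

```text
time_s: 4.3
eef_pos: [0.5567, -0.3643, 0.0111]
eef_rot: [0.001, 0.722, 0.692, 0.0]
wrist_force: [0.3, 0.6, 5.0]
opening: 0.126
```

{"op": "arm_command", "data": {"plan": [0,0,-10,0,0,0,-20,0,0,0,-25,0,0,0,-25,0,0,0,-25,0,0,0,-25,0,0,0,0,-0.141,0,0,0,-0.141,0,0,0,-0.141,0,0,0,-0.141,0,0,0,-0.141,0,0,0,-0.141,0,0,0,-0.141,0,0,0,-0.141,0,0,0,-0.141,0,0,0,-0.141,0,0,0,-0.141]}}

```text
time_s: 6.0
eef_pos: [0.5554, -0.3634, 0.1395]
eef_rot: [-0.001, 0.028, 1.0, 0.001]
wrist_force: [-0.0, -0.7, -2.6]
opening: 0.123
```

```bash
python3 go.py .4881 .0273 .141 176.73; python3 -c "
from h import *
print(ctrl.get_obs()['q'].round(2))"
```

```text
t 6.0 pos [ 0.5554 -0.3634  0.1395] phi 176.79 F [-0.  -0.7 -2.6] open 0.123
turn 0.001 then tx,ty,tz mm [ 89.5 386.2  -1.5]
[-0.76  0.46  1.44 -0.    1.24 -2.27]
```

{"op": "arm_command", "data": {"plan": [9,38,0,0,9,38,0,0,9,39,0,0,9,39,0,0,9,39,0,0,9,39,0,0,9,39,0,0,9,39,0,0,9,38,0,0,8,38,0,0,0,0,10,0,0,0,20,0,0,0,20,0,0,0,15,0,0,0,0,0,0,0,0,0]}}

```text
time_s: 7.6
eef_pos: [0.4908, 0.0264, 0.0751]
eef_rot: [-0.001, 0.031, 1.0, 0.0]
wrist_force: [-0.1, 0.1, -3.5]
opening: 0.125
```

```bash
python3 go.py .4881 .0273 .076 176.73
python3 - <<'E'
from m import *
t,s=shot('top'),shot('scene')
A=cv2.resize(t['color'][130:230,200:320],None,fx=3.3,fy=3.3,interpolation=cv2.INTER_CUBIC)
B=cv2.resize(s['color'][150:250,170:310],None,fx=5,fy=5,interpolation=cv2.INTER_CUBIC)
o=np.zeros((840,800,3),np.uint8);o[:330,:396]=A;o[340:840,:700]=B
cv2.imwrite('pics/c5.png',cv2.resize(o[:,:,::-1],(571,600)))
E
```

```text
t 7.6 pos [0.4908 0.0264 0.0751] phi 176.44 F [-0.1  0.1 -3.5] open 0.125
turn -0.005 then tx,ty,tz mm [ 2.8  0.7 -0.9]
```

View pics/c5.png

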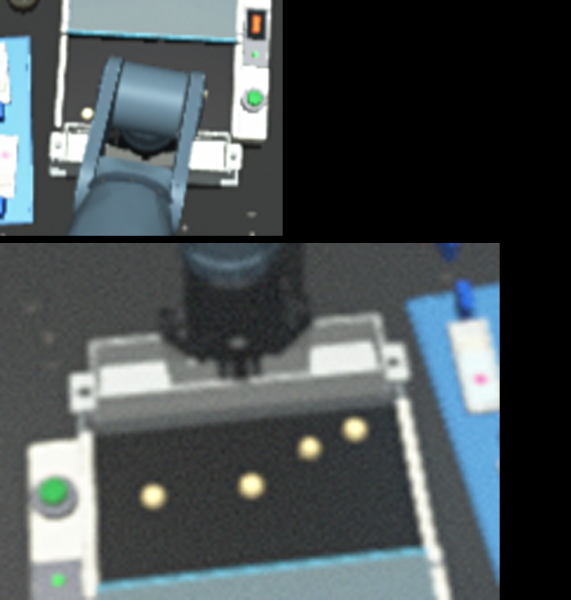

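Both tray tab holes show: scene at (84,392) and (392,362), top at (60,148) and (233,157). Next I measure hole and peg positions in both views.

Run:
```python
from m import *
np.set_printoptions(precision=4,suppress=True)
T0=dict(shot('top'));S0=dict(shot('scene'))
t,s=dict(T0),dict(S0)
T0['color']=cv2.imread('pics/top0.png')[:,:,::-1];S0['color']=cv2.imread('pics/scene0.png')[:,:,::-1]
def darkc(d,c,r=3,z=0):
    "centroid of darkness in a small window around c"
    x0,y0=int(round(c[0]))-r,int(round(c[1]))-r
    g=cv2.resize(d['color'][y0:y0+2*r+1,x0:x0+2*r+1],None,fx=8,fy=8,interpolation=cv2.INTER_CUBIC).astype(float).mean(2)
    w=np.clip(np.percentile(g,60)-g,0,None); w[w<.45*w.max()]=0
    n,l=cv2.connectedComponents((w>0).astype(np.uint8)); cc=l[tuple(np.array(g.shape)//2)]
    yy,xx=np.mgrid[:g.shape[0],:g.shape[1]]
    # component nearest centre
    best=min(range(1,n),key=lambda k:np.hypot(xx[l==k].mean()-g.shape[1]/2,yy[l==k].mean()-g.shape[0]/2))
    w=w*(l==best); return np.array([(w*xx).sum(),(w*yy).sum()])/w.sum()/8-.4375+[x0,y0]
k=.714
for n,d,cs in(('top',t,[(200+60/k/3.3,130+148/k/3.3),(200+233/k/3.3,130+157/k/3.3)]),('sc',s,[(170+392/k/5,150+(362-243)/k/5),(170+84/k/5,150+(392-243)/k/5)])):
    q=[darkc(d,c,3) for c in cs]
    for z in(.073,):
        P=[onz(d,u,z) for u in q]; print(n,np.array(cs).round(1).tolist(),np.round(q,2).tolist(),P,'mid',(P[0]+P[1])/2,np.linalg.norm(P[0]-P[1]),np.degrees(np.arctan2(*(P[0]-P[1])[:2])))
    H=q
    if n=='top': qq=q
print('tri',[tri(t,a,s,b) for a,b in zip(qq,q)])
a=np.radians(-3.27);W=np.array([.522,.0254])
M=np.array([[np.cos(a),-np.sin(a)],[np.sin(a),np.cos(a)]])
for n,d in(('top',T0),('sc',S0)):
    pred=[np.r_[W+M@[-.034,y],.027] for y in(.136,-.136)]
    u=proj(d,pred); q=[darkc(d,c,3) for c in u]
    print(n,'peg pred px',u.round(1).tolist(),'found',np.round(q,1).tolist(),[ (onz(d,x,.022)[:2]).round(4).tolist() for x in q],[p[:2].round(4).tolist() for p in pred])
```

```text
top [[225.5, 192.8], [298.9, 196.6]] [[224.0, 191.25], [298.65, 195.91]] [array([0.4971, 0.1621, 0.073 ]), array([ 0.4804, -0.11  ,  0.073 ])] mid [0.4887 0.026  0.073 ] 0.2725577472529285 3.5239610826903025
sc [[279.8, 183.3], [193.5, 191.7]] [[279.51, 182.97], [193.4, 191.35]] [array([0.4964, 0.1629, 0.073 ]), array([ 0.4793, -0.1082,  0.073 ])] mid [0.4878 0.0274 0.073 ] 0.2716702314427968 3.608226949267893
tri [(array([0.497 , 0.1623, 0.074 ]), np.float64(0.0007263415361544185)), (array([ 0.4801, -0.109 ,  0.0744]), np.float64(0.0017315600611339708))]
top peg pred px [[224.5, 193.9], [297.0, 198.1]] found [[225.3, 194.6], [296.8, 199.1]] [[0.4942, 0.1606], [0.4775, -0.1081]] [[0.4958, 0.1631], [0.4803, -0.1084]]
sc peg pred px [[278.6, 190.5], [195.4, 199.2]] found [[278.5, 192.5], [196.3, 200.9]] [[0.5001, 0.1619], [0.4842, -0.1065]] [[0.4958, 0.1631], [0.4803, -0.1084]]
```

{"op": "arm_command", "data": {"plan": [0,0,10,0,0,0,10,0,0,0,10,0,0,0,6,0,0,0,4,0,0,0,4,0,0,0,4,0,0,0,4,0,0,0,3,0,0,0,2,0,0,0,0,0]}}

```text
time_s: 8.9
eef_pos: [0.4913, 0.0268, 0.0183]
eef_rot: [0.0, 0.031, 1.0, -0.0]
wrist_force: [-0.1, -0.1, -2.2]
opening: 0.125
```

```bash
python3 go.py
```

```text
t 8.9 pos [0.4913 0.0268 0.0183] phi 176.46 F [-0.1 -0.1 -2.2] open 0.125
```

{"op": "arm_command", "data": {"plan": [0,0,1.5,0,0,0,0,0,0,0,0,0]}}

```text
time_s: 9.2
eef_pos: [0.4914, 0.0268, 0.018]
eef_rot: [0.0, 0.031, 1.0, -0.0]
wrist_force: [-5.1, -0.5, 10.4]
opening: 0.125
```

{"op": "arm_command", "data": {"plan": [0,0,0,0,0,0,0,0,0,0,0,0,0,0,0,0,0,0,0,0,0,0,-5,0,0,0,-15,0,0,0,-25,0,0,0,-30,0,0,0,-30,0,0,0,-20,0], "grip": 1}}

```text
time_s: 10.3
eef_pos: [0.492, 0.0267, 0.1444]
eef_rot: [0.001, 0.031, 1.0, -0.0]
wrist_force: [0.2, 1.5, 0.4]
opening: 1.0
```

```bash
python3 go.py .545 -.2533 .13 163.3 .545 -.2533 .032 163.3
python3 - <<'E'
from m import *
s=shot('scene')
a=np.radians(-3.27);W=np.array([.522,.0254]);M=np.array([[np.cos(a),-np.sin(a)],[np.sin(a),np.cos(a)]])
B=cv2.resize(s['color'][150:250,170:310],None,fx=5,fy=5,interpolation=cv2.INTER_CUBIC)
cv2.imwrite('pics/c6.png',B[:,:,::-1])
E
```

```text
t 10.3 pos [0.492  0.0267 0.1444] phi 176.46 F [0.2 1.5 0.4] open 1.0
turn 0.23 then tx,ty,tz mm [-131.2 -253.    14.4]
turn 0.0 then tx,ty,tz mm [ 0.  0. 98.]
```

View pics/c6.png

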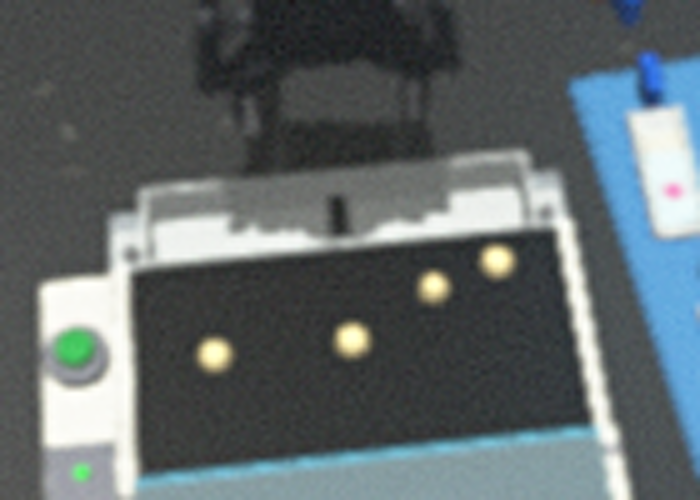

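The picture shows the tray seated with the pegs through its tab holes at (130,253) and (545,212), and all four chips still on the plate. Next is the scraper.

{"op": "arm_command", "data": {"plan": [0,0,0,0.115,0,0,0,0.115,-17,-32,2,0,-17,-32,2,0,-17,-32,2,0,-16,-32,2,0,-16,-32,2,0,-16,-32,2,0,-16,-31,2,0,-16,-30,0,0,0,0,20,0,0,0,20,0,0,0,20,0,0,0,0,0]}}

```text
time_s: 11.75
eef_pos: [0.5416, -0.2518, 0.0645]
eef_rot: [-0.003, 0.146, 0.989, 0.001]
wrist_force: [-0.7, 0.1, -0.8]
opening: 1.001
```

```bash
python3 go.py .545 -.2533 .032 163.3
```

```text
t 11.75 pos [ 0.5416 -0.2518  0.0645] phi 163.26 F [-0.7  0.1 -0.8] open 1.001
turn -0.001 then tx,ty,tz mm [-3.7 -0.5 32.5]
```

{"op": "arm_command", "data": {"plan": [-3.5,0,8,0,0,0,10,0,0,0,10,0,0,0,4.5,0,0,0,0,0]}}

```text
time_s: 12.25
eef_pos: [0.5467, -0.2537, 0.0343]
eef_rot: [-0.001, 0.145, 0.989, 0.0]
wrist_force: [-0.5, 0.4, -0.8]
opening: 1.001
```

{"op": "arm_command", "data": {"plan": [0,0,0,0,0,0,0,0,0,0,0,0,0,0,0,0,0,0,0,0,0,0,0,0,0,0,0,0,0,0,0,0,0,0,0,0], "grip": 0}}

```text
time_s: 13.15
eef_pos: [0.5474, -0.2543, 0.0356]
eef_rot: [0.0, 0.145, 0.989, -0.0]
wrist_force: [-0.9, 0.4, 3.0]
opening: 0.151
```

```bash
python3 go.py .6179 .0798 .15 86.73
python3 - <<'E'
import numpy as np
a=np.radians(-3.27)
for x,y in((.1,.062),(.1,-.012),(.1,-.075),(.002,.062)):
    print(x,y,.522+x*np.cos(a)-y*np.sin(a),.0254+x*np.sin(a)+y*np.cos(a))
E
```

```text
t 13.15 pos [ 0.5474 -0.2543  0.0356] phi 163.28 F [-0.9  0.4  3. ] open 0.151
turn 1.336 then tx,ty,tz mm [ 337.6   51.3 -114.4]
0.1 0.062 0.6253737419110884 0.08159492399941207
0.1 -0.012 0.6211526865591364 0.007715409303416968
0.1 -0.075 0.6175590853811231 -0.05518201537020049
0.002 0.062 0.5275333035299057 0.08718497027632152
```

{"op": "arm_command", "data": {"plan": [0,0,-15,0,0,0,-25,0,0,0,-25,0,0,0,-25,0,0,0,-25,0,0,0,0,0.1484,0,0,0,0.1484,0,0,0,0.1484,0,0,0,0.1484,0,0,0,0.1484,0,0,0,0.1484,0,0,0,0.1484,0,0,0,0.1484,0,0,0,0.1484,0,0,0,0]}}

```text
time_s: 14.65
eef_pos: [0.5471, -0.2541, 0.1508]
eef_rot: [-0.0, 0.727, 0.686, -0.0]
wrist_force: [-0.9, -0.1, -1.3]
opening: 0.154
```

```bash
python3 go.py .6254 .0816 .15 86.73
```

```text
t 14.65 pos [ 0.5471 -0.2541  0.1508] phi 86.68 F [-0.9 -0.1 -1.3] open 0.154
turn -0.001 then tx,ty,tz mm [339.6  59.1   0.8]
```

{"op": "arm_command", "data": {"plan": [37,7,0,0,38,7,0,0,38,7,0,0,38,7,0,0,38,7,0,0,38,6,0,0,38,6,0,0,38,6,0,0,37,6,0,0,0,0,15,0,0,0,20,0,0,0,16,0,0,0,4,0,0,0,4,0,0,0,0,0]}}

```text
time_s: 16.15
eef_pos: [0.6254, 0.0814, 0.0913]
eef_rot: [-0.0, 0.727, 0.687, -0.0]
wrist_force: [-0.2, 0.4, -1.4]
opening: 0.153
```

```bash
python3 go.py .6254 .0816 .088 86.73;  python3 - <<'E'
from m import *
s=shot('scene')
B=cv2.resize(s['color'][150:250,170:310],None,fx=5,fy=5,interpolation=cv2.INTER_CUBIC)
cv2.imwrite('pics/c7.png',B[:,:,::-1])
E
```

```text
t 16.15 pos [0.6254 0.0814 0.0913] phi 86.75 F [-0.2  0.4 -1.4] open 0.153
turn 0.0 then tx,ty,tz mm [ 0.2 -0.   3.3]
```

View pics/c7.png

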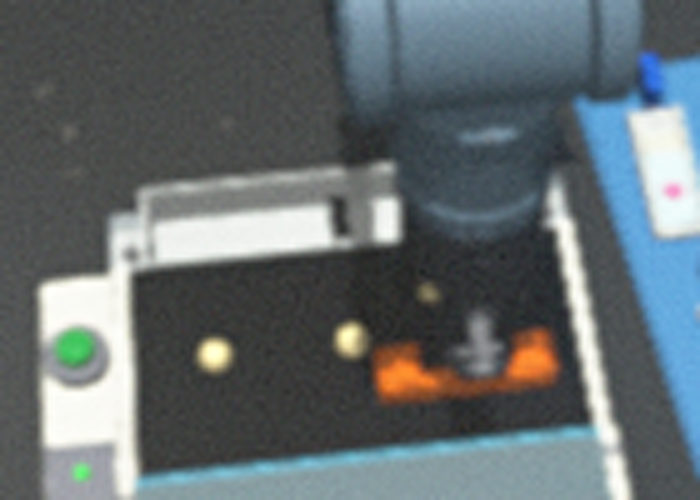

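The scraper sits square on the plate behind the chips, with the fin gripped in its middle at (478,345). Now I lower it and make the first wipe.

{"op": "arm_command", "data": {"plan": [0,0,1,0,0,0,1,0,0,0,1,0,0,0,0,0]}}

```text
time_s: 16.6
eef_pos: [0.6253, 0.0819, 0.0883]
eef_rot: [-0.0, 0.727, 0.687, -0.0]
wrist_force: [-0.0, -0.3, -1.4]
opening: 0.155
```

{"op": "arm_command", "data": {"plan": [0,-8,0,0,0,-8,0,0,0,-8,0,0,0,-8,0,0,0,-8,0,0,0,-7,0,0,0,-7,0,0,0,-7,0,0,0,-7,0,0,0,-7,0,0,0,-6,0,0,0,-6,0,0,0,-6,0,0,0,-5,0,0,0,0,0,0,0,0,0,0]}}

```text
time_s: 18.2
eef_pos: [0.5276, 0.0875, 0.0884]
eef_rot: [0.0, 0.727, 0.687, 0.0]
wrist_force: [0.5, 0.0, -1.0]
opening: 0.152
```

{"op": "arm_command", "data": {"plan": [0,0,-12,0,0,0,-13,0,-18,25,0,0,-19,25,0,0,-19,24,0,0,-18,24,0,0,0,0,0,0,0,0,10,0,0,0,10,0,0,0,5,0,0,0,0,0]}}

```text
time_s: 19.3
eef_pos: [0.6203, 0.0089, 0.0878]
eef_rot: [-0.001, 0.726, 0.687, -0.0]
wrist_force: [0.3, -0.5, -1.2]
opening: 0.153
```

```bash
python3 go.py .6212 .0077 .088 86.73;  python3 - <<'E'
from m import *
s=shot('scene')
B=cv2.resize(s['color'][150:250,170:310],None,fx=5,fy=5,interpolation=cv2.INTER_CUBIC)
cv2.imwrite('pics/c8.png',B[:,:,::-1])
for o in blobs(s,'chip',(185,170,300,235),4): print(o['c'].round(1),o['n'],onz(s,o['c'],.0585).round(3))
E
```

```text
t 19.3 pos [0.6203 0.0089 0.0878] phi 86.82 F [ 0.3 -0.5 -1.2] open 0.153
turn 0.002 then tx,ty,tz mm [-1.2  1.  -0.2]
[212.4 220.4] 26.1875 [ 0.583 -0.063  0.058]
[266.1 194.3] 15.0 [0.521 0.115 0.058]
```

View pics/c8.png

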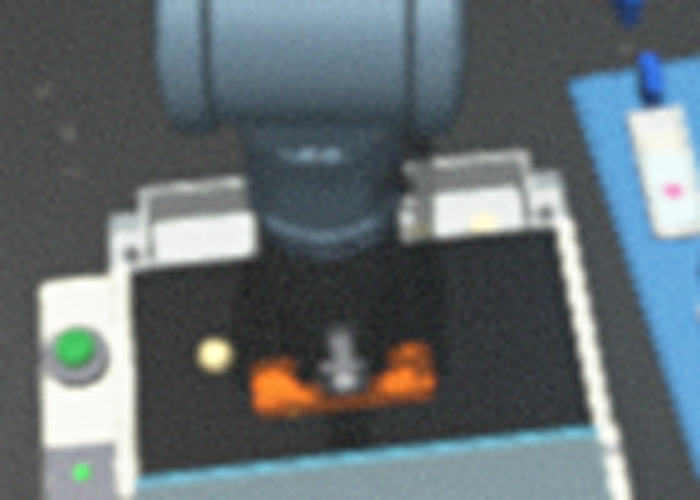

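Chip 0 is in the tray at (485,222), the nearer plate is clear, and the fourth chip is still at (213,355). I continue with swaths 2 and 3.

{"op": "arm_command", "data": {"plan": [0,-8,0,0,0,-8,0,0,0,-8,0,0,0,-8,0,0,0,-8,0,0,0,-7,0,0,0,-7,0,0,0,-7,0,0,0,-7,0,0,0,-7,0,0,0,-6,0,0,0,-6,0,0,0,-6,0,0,0,-5,0,0,0,0,0,0,0,0,0,0]}}

```text
time_s: 20.95
eef_pos: [0.5235, 0.0136, 0.0884]
eef_rot: [0.0, 0.727, 0.687, 0.0]
wrist_force: [-0.0, 0.2, -1.3]
opening: 0.153
```

{"op": "arm_command", "data": {"plan": [0,0,-12,0,0,0,-13,0,-16,25,0,0,-16,25,0,0,-16,24,0,0,-16,24,0,0,0,0,0,0,0,0,10,0,0,0,10,0,0,0,5,0,0,0,0,0]}}

```text
time_s: 22.05
eef_pos: [0.6166, -0.055, 0.0878]
eef_rot: [-0.001, 0.727, 0.687, -0.0]
wrist_force: [-0.6, 0.1, -1.5]
opening: 0.151
```

{"op": "arm_command", "data": {"plan": [0,-8,0,0,0,-8,0,0,0,-8,0,0,0,-8,0,0,0,-8,0,0,0,-7,0,0,0,-7,0,0,0,-7,0,0,0,-7,0,0,0,-7,0,0,0,-6,0,0,0,-6,0,0,0,-6,0,0,0,-5,0,0,0,0,0,0,0,0,0,0]}}

```text
time_s: 23.65
eef_pos: [0.5198, -0.0504, 0.0884]
eef_rot: [0.0, 0.727, 0.687, 0.0]
wrist_force: [0.2, -0.3, -0.5]
opening: 0.152
```

{"op": "arm_command", "data": {"plan": [0,0,-20,0,0,0,-30,0,-20,0,-12,0,-38,0,0,0,-38,0,0,0,-38,0,0,0,-38,0,0,0,-38,0,0,0,0,0,0,0]}}

```text
time_s: 24.55
eef_pos: [0.5078, -0.2649, 0.1507]
eef_rot: [0.001, 0.728, 0.685, -0.0]
wrist_force: [-0.7, 0.7, -1.5]
opening: 0.153
```

```bash
python3 go.py .5545 -.2633 .13 176.7;  python3 - <<'E'
from m import *
s=shot('scene');t=shot('top')
A=cv2.resize(t['color'][130:230,200:340],None,fx=4,fy=4,interpolation=cv2.INTER_CUBIC)
B=cv2.resize(s['color'][150:250,170:310],None,fx=4,fy=4,interpolation=cv2.INTER_CUBIC)
cv2.imwrite('pics/c9.png',cv2.resize(np.vstack([A,B])[:,:,::-1],(420,600)))
for d,b in((s,(185,170,300,235)),(t,(220,140,305,215))):
  for o in blobs(d,'chip',b,3): print(o['c'].round(1),o['n'],onz(d,o['c'],.017).round(3))
E
```

```text
t 24.55 pos [ 0.5078 -0.2649  0.1507] phi 86.51 F [-0.7  0.7 -1.5] open 0.153
turn -1.574 then tx,ty,tz mm [-46.5   4.3  20.7]
[211.6 199.7] 16.625 [ 0.486 -0.058  0.017]
[266.  194.3] 14.9375 [0.497 0.121 0.017]
[253.7 196.2] 6.1875 [0.497 0.08  0.017]
[262.7 190.5] 7.5 [0.511 0.02  0.017]
```

View pics/c9.png

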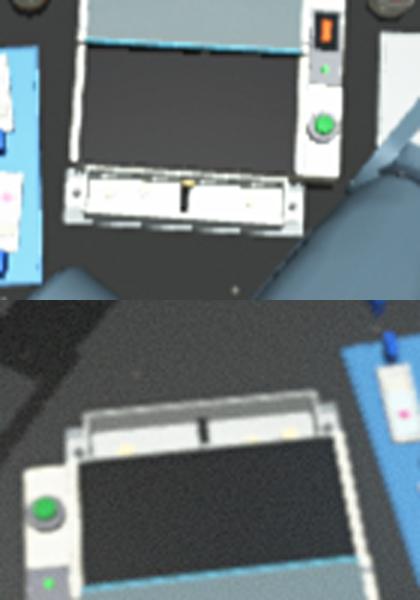

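Plate is clear in both views, and three chips show in the tray. A fourth is tucked beside the tray fin at top (188,183), so I zoom in on it.

Run:
```python
from m import *
s=shot('scene');t=shot('top')
A=cv2.resize(t['color'][175:215,215:305],None,fx=8.8,fy=8.8,interpolation=cv2.INTER_CUBIC)
cv2.imwrite('pics/c10.png',A[:,:,::-1])
o=blobs(t,'chip',(250,180,275,200),3)[0]
a=np.radians(-3.27);W=np.array([.522,.0254]);M=np.array([[np.cos(a),-np.sin(a)],[np.sin(a),np.cos(a)]])
for z in (.02,.03,.04,.05,.058): print(z,M.T@(onz(t,o['c'],z)[:2]-W), proj(s,onz(t,o['c'],z)))
```

```text
0.02 [-0.01120015 -0.00650597] [[236.13133664 202.13283568]]
0.03 [-0.01317015 -0.0063995 ] [[235.9830286  200.03284783]]
0.04 [-0.01514015 -0.00629302] [[235.83277586 197.90532363]]
0.05 [-0.01711015 -0.00618655] [[235.68053991 195.7497179 ]]
0.058 [-0.01868616 -0.00610137] [[235.55729671 194.00463902]]
```

View pics/c10.png

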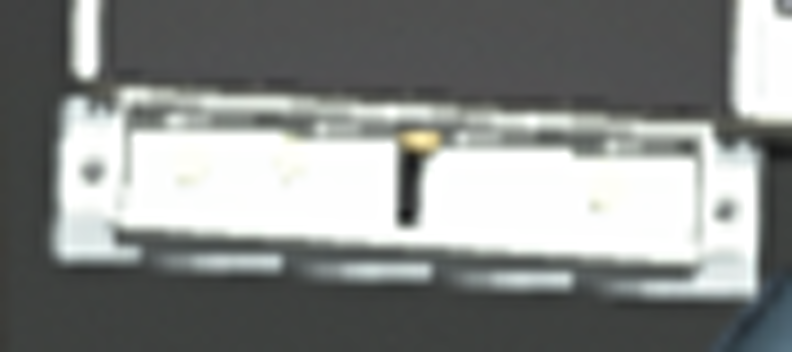

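The chip by the fin is inside the tray, below its rim, so all four chips are in. Next I set the scraper back on the pad.

{"op": "arm_command", "data": {"plan": [-25,21,0,0,-25,21,0,0,0,0,20,0,0,0,30,0,0,0,25,0,0,0,20,0,0,0,12,0,0,0,6,0,0,0,1,0,0,0,0,0]}}

```text
time_s: 25.75
eef_pos: [0.5476, -0.3125, 0.0373]
eef_rot: [0.001, 0.727, 0.687, 0.0]
wrist_force: [0.3, -0.0, -0.7]
opening: 0.149
```

{"op": "arm_command", "data": {"plan": [0,0,1,0,0,0,0.7,0,0,0,0.7,0,0,0,0,0]}}

```text
time_s: 26.15
eef_pos: [0.5476, -0.3128, 0.0356]
eef_rot: [0.001, 0.727, 0.687, 0.0]
wrist_force: [-1.6, 1.9, 6.6]
opening: 0.151
```

{"op": "arm_command", "data": {"plan": [0,0,0,0,0,0,0,0,0,0,0,0,0,0,0,0,0,0,-10,0,0,0,-25,0,0,0,-40,0,0,0,-40,0,0,0,-30,-0.143,0,0,0,-0.143,0,0,0,-0.143,0,0,0,-0.143,0,0,0,-0.143,0,0,0,-0.143,0,0,0,-0.143,0,0,0,-0.143,0,0,0,-0.143,0,0,0,-0.143,0,0,0,-0.143], "grip": 1}}

```text
time_s: 28.05
eef_pos: [0.547, -0.3123, 0.1796]
eef_rot: [0.0, 0.024, 1.0, -0.0]
wrist_force: [0.6, -0.2, 0.5]
opening: 1.001
```

```bash
cat > car.py <<'E'
from m import *
np.set_printoptions(precision=4,suppress=True)
HSV['hand']=((106,150,20),(125,255,210))
def carriers(t,s,Z=.003,tb=(155,140,222,225),sb=(275,145,375,245)):
    out={}
    for n,d,b in(('t',t,tb),('s',s,sb)):
        L=[]
        hb=blobs(d,'blue',b,8)
        for w in blobs(d,'white',b,100):
            ps=onz(d,w['c'],Z+.008)
            if abs(ps[1])<.2: continue
            h=min(hb,key=lambda o:np.linalg.norm(onz(d,o['c'],Z+.02)[:2]-ps[:2]+[.065,0]))
            yaw=0
            P8=np.array([onz(d,p,Z+.01)[:2] for p in w['p']],np.float32)*1000
            (cx,cy),(ww,hh),an=cv2.minAreaRect(P8)
            ry=an if ww>hh else an-90
            for _ in range(4):
                H=boxpt(d,h['c'],Z+.02,yaw,(-.015,-.006,-.02),(.015,.006,.012))
                P=boxpt(d,w['c'],Z+.01,yaw,(-.05,-.018,-.01),(.05,.018,0)); yaw=np.arctan2(P[1]-H[1],P[0]-H[0])
            u=np.array([np.cos(yaw),np.sin(yaw)])
            L.append((*H[:2],np.degrees(yaw),np.linalg.norm(P-H),max(ww,hh),min(ww,hh),ry,*(P[:2]-.065*u)))
        out[n]=sorted(L)
    return out
if __name__=='__main__':
    t,s=shot('top'),shot('scene'); o=carriers(t,s)
    for n in o:
        for l in o[n]: print(n,np.round(l,4))
E
python3 car.py; python3 go.py
python3 - <<'E'
from m import *
t,s=shot('top'),shot('scene')
A=cv2.resize(t['color'][110:250,100:320],None,fx=3.5,fy=3.5,interpolation=cv2.INTER_CUBIC)
cv2.imwrite('pics/c11.png',A[:,:,::-1])
E
```

```text
t [  0.4082   0.3521   1.9435   0.0693 104.2917  39.8755   0.8145   0.4118
   0.3522]
t [  0.4085   0.2545  -1.7664   0.068  103.6557  40.8059  -3.1351   0.4108
   0.2544]
t [  0.5607   0.3424   6.4679   0.0699 104.4561  39.4567   6.3003   0.5649
   0.3429]
t [  0.5637   0.2601   7.3047   0.0685 104.3626  40.0495   6.3974   0.5664
   0.2605]
s [  0.4021   0.2596  -3.7719   0.0697 102.0585  38.8401  -3.3538   0.4061
   0.2594]
s [  0.4042   0.359   -0.6564   0.0698 102.496   38.3402   0.8941   0.4082
   0.359 ]
s [  0.5563   0.3481   4.6861   0.0701 103.2796  37.9615   6.6534   0.5607
   0.3484]
s [  0.5586   0.2657   5.3885   0.0695 103.856   39.4979   6.8947   0.5624
   0.2661]
t 28.15 pos [ 0.547  -0.3123  0.1796] phi 176.96 F [-0.3 -0.2 -0.5] open 1.002
```

View pics/c11.png

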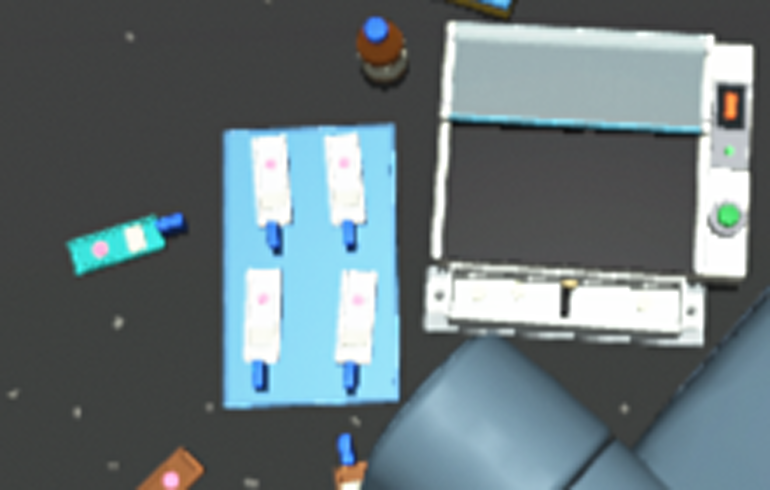

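The view shows four carriers on the mat, undisturbed, with handles at (274,237), (349,234), (260,375) and (350,377). I start with the rear-right carrier at about (0.5625, 0.263), yaw 6.5°.

```bash
python3 go.py .561 .2629 .09 186.5 .561 .2629 .008 186.5
```

```text
t 28.25 pos [ 0.547  -0.3123  0.1794] phi 176.66 F [ 0.8 -1.  -0.8] open 1.0
turn -0.172 then tx,ty,tz mm [-79.  569.9  89.4]
turn 0.0 then tx,ty,tz mm [-0.  0. 82.]
```

{"op": "arm_command", "data": {"plan": [0,0,0,-0.085,0,0,0,-0.085,-5.5,40,0,0,-5.5,41,0,0,-5.5,41,0,0,-5.5,41,0,0,-5.5,41,0,0,-5.5,41,0,0,-6,41,0,0,-6,41,0,0,-6,41,0,0,-6,41,0,0,-6,41,15,0,-6,41,25,0,-5,40,25,0,-5,39,25,0,0,0,0,0,0,0,0,0], "grip": 0.6}}

```text
time_s: 30.05
eef_pos: [0.5588, 0.2637, 0.0881]
eef_rot: [-0.001, -0.058, 0.998, -0.0]
wrist_force: [-0.1, 0.1, 0.8]
opening: 0.599
```

```bash
python3 go.py .561 .2629 .008 186.5; python3 -c "
from h import *
print(ctrl.get_obs()['q'].round(2))"
```

```text
t 30.05 pos [0.5588 0.2637 0.0881] phi -173.38 F [-0.1  0.1  0.8] open 0.599
turn 0.002 then tx,ty,tz mm [-2.1 -1.  80.1]
[ 0.25  0.43  1.6  -0.    1.11 -1.44]
```

{"op": "arm_command", "data": {"plan": [-1,-0.5,15,0,0,0,20,0,0,0,20,0,0,0,15,0,0,0,8,0,0,0,2,0,0,0,0,0]}}

```text
time_s: 30.75
eef_pos: [0.5612, 0.2624, 0.0092]
eef_rot: [0.0, -0.057, 0.998, 0.0]
wrist_force: [-0.3, 0.2, -0.2]
opening: 0.599
```

{"op": "arm_command", "data": {"plan": [0,0,0,0,0,0,0,0,0,0,0,0,0,0,0,0,0,0,0,0,0,0,0,0,0,0,0,0], "grip": 0}}

```text
time_s: 31.45
eef_pos: [0.5614, 0.2629, 0.0098]
eef_rot: [0.001, -0.058, 0.998, 0.0]
wrist_force: [0.2, -0.4, 5.4]
opening: 0.126
```

{"op": "arm_command", "data": {"plan": [0,0,-10,0,0,0,-25,0,0,0,-30,0,0,0,-30,0,0,0,-25,0.09,0,0,0,0.082,0,0,0,0]}}

```text
time_s: 32.15
eef_pos: [0.5611, 0.2628, 0.1303]
eef_rot: [0.001, 0.028, 1.0, 0.0]
wrist_force: [-0.3, 0.0, -0.6]
opening: 0.132
```

```bash
cat > slot.py <<'E'
import sys,numpy as np
a=np.radians(-3.27);W=np.array([.522,.0254]);M=np.array([[np.cos(a),-np.sin(a)],[np.sin(a),np.cos(a)]])
v=[float(x)/1e3 for x in sys.argv[1:]]
for i in range(0,len(v),2): print(np.round(W+M@v[i:i+2],4))
E
python3 slot.py 20 84 20 28 20 -28 20 -84; python3 go.py .5468 -.0596 .12 176.73
```

```text
[0.5468 0.1081]
[0.5436 0.0522]
[ 0.5404 -0.0037]
[ 0.5372 -0.0596]
t 32.15 pos [0.5611 0.2628 0.1303] phi 176.74 F [-0.3  0.  -0.6] open 0.132
turn 0.0 then tx,ty,tz mm [  -4.2 -322.7   10.3]
```

{"op": "arm_command", "data": {"plan": [0.7,-40,0,0,0.7,-41,0,0,0.7,-41,0,0,0.7,-41,0,0,0.7,-41,0,0,0.7,-41,0,0,0.7,-40,0,0,0.6,-38.3,0,0,0,0,15,0,0,0,20,0,0,0,15,0,0,0,10,0,0,0,5,0,0,0,0,0]}}

```text
time_s: 33.55
eef_pos: [0.5366, -0.0594, 0.0632]
eef_rot: [-0.001, 0.028, 1.0, 0.0]
wrist_force: [0.5, -0.2, 0.1]
opening: 0.125
```

```bash
python3 go.py .5372 -.0596 .0625 176.73
```

```text
t 33.55 pos [ 0.5366 -0.0594  0.0632] phi 176.83 F [ 0.5 -0.2  0.1] open 0.125
turn 0.002 then tx,ty,tz mm [-0.6 -0.2  0.7]
```

{"op": "arm_command", "data": {"plan": [-8,0,0.7,0,-10,0,0,0,-10,0,0,0,-10,0,0,0,-10,0,0,0,-10,0,0,0,-10,0,0,0,-10,0,0,0,-10,0,0,0,-10,0,0,0,0,0,0,0]}}

```text
time_s: 34.65
eef_pos: [0.6363, -0.0656, 0.0634]
eef_rot: [0.001, 0.028, 1.0, -0.0]
wrist_force: [-0.0, 0.3, -0.0]
opening: 0.135
```

```bash
python3 go.py .5372 -.0596 .0625 176.73
python3 - <<'E'
from m import *
s,t=shot('scene'),shot('top')
A=cv2.resize(t['color'][110:230,200:340],None,fx=4,fy=4,interpolation=cv2.INTER_CUBIC)
B=cv2.resize(s['color'][160:300,170:330],None,fx=4.5,fy=4.5,interpolation=cv2.INTER_CUBIC)
cv2.imwrite('pics/c12.png',cv2.resize(B[:,:,::-1],(720,600)))
E
```

```text
t 34.65 pos [ 0.6363 -0.0656  0.0634] phi 176.77 F [-0.   0.3 -0. ] open 0.135
turn 0.001 then tx,ty,tz mm [99.3  0.3  0.9]
```

View pics/c12.png

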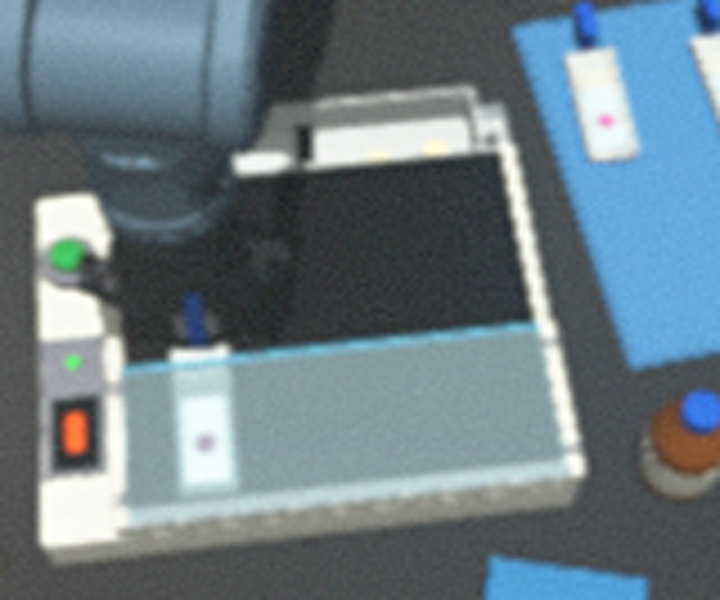

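The carrier is under the shield, aligned, with its handle at (195,320) and a small gap left to the back stop near row 515. I keep pushing gently until the force shows contact.

{"op": "arm_command", "data": {"plan": [-3,0,0,0,-3,0,0,0,-2,0,0,0,-1,0,0,0,-1,0,0,0,0,0,0,0]}}

```text
time_s: 35.35
eef_pos: [0.6442, -0.0659, 0.0629]
eef_rot: [-0.001, 0.028, 1.0, 0.0]
wrist_force: [-2.4, -1.5, 0.2]
opening: 0.129
```

{"op": "arm_command", "data": {"plan": [-1,0,0,0,-1,0,0,0,0,0,0,0]}}

```text
time_s: 35.65
eef_pos: [0.6442, -0.0658, 0.0623]
eef_rot: [-0.003, 0.028, 1.0, 0.0]
wrist_force: [-10.1, -0.2, 3.3]
opening: 0.128
```

{"op": "arm_command", "data": {"plan": [0,0,0,0,0,0,0,0,0,0,0,0,0,0,0,0,0,0,-8,0,0,0,-20,0,0,0,-30,0,0,0,-30,0,0,0,0,0], "grip": 0.5}}

```text
time_s: 36.55
eef_pos: [0.6503, -0.0669, 0.1576]
eef_rot: [0.005, 0.028, 1.0, -0.001]
wrist_force: [-0.6, -0.4, 0.6]
opening: 0.501
```

```bash
python3 car.py; python3 go.py .406 .257 .09 176.8 .406 .257 .008 176.8
```

```text
t [  0.4083   0.3522   1.94     0.0692 104.3013  39.8744   0.8329   0.4118
   0.3523]
t [  0.4086   0.2546  -1.8186   0.0679 103.762   40.8592  -3.2353   0.4108
   0.2545]
t [  0.5608   0.3424   6.4826   0.0698 104.4561  39.4567   6.3003   0.5649
   0.3429]
s [  0.4026   0.2595  -3.682    0.0694 101.8656  38.9444  -3.1123   0.4062
   0.2593]
s [  0.4046   0.3584  -0.1683   0.0693 102.4709  38.7869   1.1102   0.4081
   0.3584]
s [  0.5568   0.3475   5.1891   0.0696 103.5768  38.0175   6.9399   0.5606
   0.3478]
t 36.65 pos [ 0.6476 -0.0662  0.1528] phi 176.77 F [ 0.3 -0.8 -0. ] open 0.502
turn -0.0 then tx,ty,tz mm [259.3 309.2  62.8]
turn 0.0 then tx,ty,tz mm [ 0.  0. 82.]
```

{"op": "arm_command", "data": {"plan": [28,34,0,0,29,34,0,0,29,35,0,0,29,35,0,0,29,35,0,0,29,35,0,0,29,34,15,0,29,34,15,0,28.8,33,15,0,0,0,20,0,0,0,0,0,0,0,0,0]}}

```text
time_s: 37.85
eef_pos: [0.4044, 0.2567, 0.0857]
eef_rot: [-0.001, 0.028, 1.0, -0.0]
wrist_force: [1.6, 0.2, -0.1]
opening: 0.501
```

```bash
python3 go.py .4055 .257 .008 176.8
```

```text
t 37.85 pos [0.4044 0.2567 0.0857] phi 176.77 F [ 1.6  0.2 -0.1] open 0.501
turn -0.001 then tx,ty,tz mm [-1.1  0.3 77.7]
```

{"op": "arm_command", "data": {"plan": [-1,0,15,0,0,0,20,0,0,0,20,0,0,0,13,0,0,0,7,0,0,0,2,0,0,0,0,0]}}

```text
time_s: 38.55
eef_pos: [0.4064, 0.257, 0.0096]
eef_rot: [0.0, 0.028, 1.0, 0.0]
wrist_force: [0.7, 0.4, 0.6]
opening: 0.503
```

{"op": "arm_command", "data": {"plan": [0,0,0,0,0,0,0,0,0,0,0,0,0,0,0,0,0,0,0,0,0,0,0,0], "grip": 0}}

```text
time_s: 39.15
eef_pos: [0.4065, 0.2574, 0.01]
eef_rot: [0.001, 0.028, 1.0, 0.0]
wrist_force: [-2.1, -0.8, 5.5]
opening: 0.126
```

{"op": "arm_command", "data": {"plan": [0,0,-10,0,0,0,-25,0,0,0,-30,0,0,0,-30,0,0,0,-25,0,0,0,0,0]}}

```text
time_s: 39.75
eef_pos: [0.4083, 0.2581, 0.1334]
eef_rot: [0.004, 0.028, 1.0, 0.001]
wrist_force: [1.1, -0.0, -1.0]
opening: 0.126
```

```bash
python3 slot.py 15 -28; python3 go.py .5354 -.0034 .13 176.73
```

```text
[ 0.5354 -0.0034]
t 39.75 pos [0.4083 0.2581 0.1334] phi 176.78 F [ 1.1 -0.  -1. ] open 0.126
turn 0.001 then tx,ty,tz mm [-141.8 -253.8    3.4]
```

{"op": "arm_command", "data": {"plan": [-20,-35,0,0,-21,-37,0,0,-21,-37,0,0,-21,-37,0,0,-21,-37,0,0,-20,-36,0,0,-19,-34,0,0,0,0,15,0,0,0,20,0,0,0,15,0,0,0,10,0,0,0,5,0,0,0,0,0,0,0,0,0]}}

```text
time_s: 41.15
eef_pos: [0.5348, -0.0035, 0.0647]
eef_rot: [0.0, 0.028, 1.0, -0.0]
wrist_force: [-0.6, -0.2, -0.5]
opening: 0.123
```

```bash
python3 go.py .5354 -.0034 .0625 176.73
```

```text
t 41.15 pos [ 0.5348 -0.0035  0.0647] phi 176.78 F [-0.6 -0.2 -0.5] open 0.123
turn 0.001 then tx,ty,tz mm [-0.6  0.2  2.2]
```

{"op": "arm_command", "data": {"plan": [-8,0,1.5,0,-10,0,0,0,-10,0,0,0,-10,0,0,0,-10,0,0,0,-10,0,0,0,-10,0,0,0,-10,0,0,0,-10,0,0,0,-10,0,0,0,-6,0,0,0,-3,0,0,0,-2,0,0,0,0,0,0,0]}}

```text
time_s: 42.55
eef_pos: [0.6431, -0.0097, 0.0626]
eef_rot: [-0.0, 0.028, 1.0, 0.0]
wrist_force: [0.4, 0.1, -1.4]
opening: 0.131
```

{"op": "arm_command", "data": {"plan": [-1,0,0,0,-1,0,0,0,-1,0,0,0,0,0,0,0]}}

```text
time_s: 42.95
eef_pos: [0.6463, -0.0099, 0.0628]
eef_rot: [0.0, 0.028, 1.0, -0.0]
wrist_force: [0.2, -0.3, -0.2]
opening: 0.13
```

{"op": "arm_command", "data": {"plan": [-1,0,0,0,-1,0,0,0,-1,0,0,0,0,0,0,0]}}

```text
time_s: 43.35
eef_pos: [0.6473, -0.0099, 0.0622]
eef_rot: [-0.002, 0.028, 1.0, 0.0]
wrist_force: [-8.4, 0.1, 3.7]
opening: 0.126
```

{"op": "arm_command", "data": {"plan": [0,0,0,0,0,0,0,0,0,0,0,0,0,0,0,0,0,0,-8,0,0,0,-20,0,0,0,-30,0,0,0,-30,0,0,0,0,0], "grip": 0.5}}

```text
time_s: 44.25
eef_pos: [0.6527, -0.0106, 0.1571]
eef_rot: [0.005, 0.028, 1.0, -0.001]
wrist_force: [0.7, -0.0, 0.8]
opening: 0.504
```

```bash
python3 car.py; python3 go.py .559 .3455 .09 186.5 .559 .3455 .008 186.5
```

```text
t [  0.4083   0.3522   1.9439   0.0691 104.3013  39.8744   0.8329   0.4117
   0.3523]
t [  0.5607   0.3424   6.4832   0.07   104.4762  39.5413   6.151    0.5649
   0.3429]
s [  0.4044   0.3584  -0.158    0.0695 102.2052  38.6536   0.9018   0.4082
   0.3584]
s [  0.5571   0.3471   5.5304   0.0694 102.8705  37.866    6.5567   0.5607
   0.3474]
t 44.35 pos [ 0.65   -0.0102  0.1523] phi 176.77 F [-0.4 -0.5 -0.8] open 0.498
turn -0.17 then tx,ty,tz mm [ 50.1 363.7  62.3]
turn 0.0 then tx,ty,tz mm [-0.  0. 82.]
```

{"op": "arm_command", "data": {"plan": [0,0,0,-0.085,0,0,0,-0.085,5,38,0,0,5,41,0,0,5,41,0,0,6,41,0,0,6,41,0,0,6,41,0,0,6,41,0,0,6,41,0,0,5,38.5,0,0,0,0,20,0,0,0,20,0,0,0,20,0,0,0,0,0,0,0,0,0]}}

```text
time_s: 45.95
eef_pos: [0.5575, 0.345, 0.0896]
eef_rot: [-0.001, -0.057, 0.998, -0.0]
wrist_force: [-0.0, 0.7, 0.4]
opening: 0.503
```

```bash
python3 go.py .559 .345 .008 186.5
```

```text
t 45.95 pos [0.5575 0.345  0.0896] phi -173.5 F [-0.   0.7  0.4] open 0.503
turn 0.0 then tx,ty,tz mm [-1.5 -0.2 81.6]
```

{"op": "arm_command", "data": {"plan": [-1,0,15,0,0,0,20,0,0,0,20,0,0,0,15,0,0,0,8,0,0,0,3,0,0,0,0,0]}}

```text
time_s: 46.65
eef_pos: [0.5595, 0.3456, 0.0098]
eef_rot: [0.0, -0.057, 0.998, 0.0]
wrist_force: [1.1, -0.0, 0.5]
opening: 0.504
```

{"op": "arm_command", "data": {"plan": [0,0,0,0,0,0,0,0,0,0,0,0,0,0,0,0,0,0,0,0,0,0,0,0], "grip": 0}}

```text
time_s: 47.25
eef_pos: [0.5602, 0.3459, 0.0109]
eef_rot: [0.001, -0.057, 0.998, 0.0]
wrist_force: [-0.6, -0.6, 5.3]
opening: 0.124
```

{"op": "arm_command", "data": {"plan": [0,0,-10,0,0,0,-25,0,0,0,-30,0,0,0,-30,0,0,0,-25,0.085,0,0,0,0.086,0,0,0,0,0,0,0,0]}}

```text
time_s: 48.05
eef_pos: [0.5586, 0.3453, 0.1291]
eef_rot: [-0.001, 0.028, 1.0, -0.0]
wrist_force: [0.1, 0.0, -0.6]
opening: 0.128
```

```bash
python3 slot.py 15 28; python3 go.py .5386 .0525 .13 176.73
```

```text
[0.5386 0.0525]
t 48.05 pos [0.5586 0.3453 0.1291] phi 176.84 F [ 0.1  0.  -0.6] open 0.128
turn 0.002 then tx,ty,tz mm [   3.2 -293.4   -0.9]
```

{"op": "arm_command", "data": {"plan": [0.5,-36,0,0,0.5,-43,0,0,0.5,-43,0,0,0.5,-43,0,0,0.5,-43,0,0,0.5,-43,0,0,0.5,-42.4,0,0,0,0,15,0,0,0,20,0,0,0,15,0,0,0,10,0,0,0,5,0,0,0,0,0,0,0,0,0]}}

```text
time_s: 49.45
eef_pos: [0.5394, 0.0531, 0.0651]
eef_rot: [0.0, 0.028, 1.0, -0.0]
wrist_force: [-0.4, 0.4, -0.5]
opening: 0.125
```

```bash
python3 go.py .5386 .0525 .0625 176.73
```

```text
t 49.45 pos [0.5394 0.0531 0.0651] phi 176.75 F [-0.4  0.4 -0.5] open 0.125
turn 0.0 then tx,ty,tz mm [ 0.8 -0.6  2.6]
```

{"op": "arm_command", "data": {"plan": [-8,0,2,0,-10,0,0,0,-10,0,0,0,-10,0,0,0,-10,0,0,0,-10,0,0,0,-10,0,0,0,-10,0,0,0,-10,0,0,0,-10,0,0,0,-6,0,0,0,-3,0,0,0,-2,0,0,0,0,0,0,0]}}

```text
time_s: 50.85
eef_pos: [0.6483, 0.0465, 0.0629]
eef_rot: [0.0, 0.029, 1.0, -0.0]
wrist_force: [-1.7, -0.6, 4.1]
opening: 0.128
```

{"op": "arm_command", "data": {"plan": [-1,0,0,0,-1,0,0,0,-1,0,0,0,0,0,0,0]}}

```text
time_s: 51.25
eef_pos: [0.6508, 0.0464, 0.0629]
eef_rot: [-0.0, 0.029, 1.0, -0.0]
wrist_force: [-3.8, 1.3, 5.2]
opening: 0.128
```

{"op": "arm_command", "data": {"plan": [-1,0,0,0,-1,0,0,0,0,0,0,0]}}

```text
time_s: 51.55
eef_pos: [0.6513, 0.0464, 0.0629]
eef_rot: [-0.002, 0.029, 1.0, -0.0]
wrist_force: [-9.6, 0.3, 10.0]
opening: 0.124
```

{"op": "arm_command", "data": {"plan": [0,0,0,0,0,0,0,0,0,0,0,0,0,0,0,0,0,0,-8,0,0,0,-20,0,0,0,-30,0,0,0,-30,0,0,0,0,0], "grip": 0.5}}

```text
time_s: 52.45
eef_pos: [0.6563, 0.046, 0.157]
eef_rot: [0.005, 0.029, 1.0, -0.0]
wrist_force: [0.7, 0.1, -0.1]
opening: 0.499
```

```bash
python3 car.py; python3 go.py .4065 .3555 .09 180.9 .4065 .3555 .008 180.9
```

```text
t [  0.4083   0.3522   1.8946   0.0691 104.3013  39.8744   0.8329   0.4117
   0.3523]
s [  0.4044   0.3586  -0.3236   0.0695 102.4709  38.61     1.1102   0.4082
   0.3586]
t 52.55 pos [0.6535 0.0462 0.1522] phi 176.71 F [-0.   0.2 -0.1] open 0.5
turn -0.073 then tx,ty,tz mm [242.1 313.1  62.2]
turn 0.0 then tx,ty,tz mm [-0.  0. 82.]
```

{"op": "arm_command", "data": {"plan": [0,0,0,-0.073,26,33,0,0,27,35,0,0,27,35,0,0,27,35,0,0,27,35,0,0,27,35,0,0,27,35,0,0,27,35,0,0,26,35,0,0,0,0,20,0,0,0,22,0,0,0,20,0,0,0,0,0,0,0,0,0]}}

```text
time_s: 54.05
eef_pos: [0.4062, 0.3551, 0.088]
eef_rot: [-0.001, -0.008, 1.0, -0.001]
wrist_force: [0.3, -0.2, -0.0]
opening: 0.497
```

```bash
python3 go.py .4065 .3555 .009 180.9
```

```text
t 54.05 pos [0.4062 0.3551 0.088 ] phi -179.11 F [ 0.3 -0.2 -0. ] open 0.497
turn -0.0 then tx,ty,tz mm [-0.3  0.4 79. ]
```

{"op": "arm_command", "data": {"plan": [0,0,15,0,0,0,20,0,0,0,20,0,0,0,15,0,0,0,7,0,0,0,2,0,0,0,0,0]}}

```text
time_s: 54.75
eef_pos: [0.4072, 0.3556, 0.0099]
eef_rot: [0.0, -0.008, 1.0, 0.0]
wrist_force: [-0.4, 0.2, -0.5]
opening: 0.495
```

{"op": "arm_command", "data": {"plan": [0,0,0,0,0,0,0,0,0,0,0,0,0,0,0,0,0,0,0,0,0,0,0,0], "grip": 0}}

```text
time_s: 55.35
eef_pos: [0.4077, 0.3559, 0.0107]
eef_rot: [0.001, -0.008, 1.0, 0.0]
wrist_force: [0.2, -0.7, 6.8]
opening: 0.129
```

{"op": "arm_command", "data": {"plan": [0,0,-10,0,0,0,-25,0,0,0,-30,0,0,0,-30,0,0,0,-25,0.073,0,0,0,0,0,0,0,0]}}

```text
time_s: 56.05
eef_pos: [0.4069, 0.3555, 0.1301]
eef_rot: [0.0, 0.028, 1.0, 0.0]
wrist_force: [-0.2, 0.1, -0.6]
opening: 0.129
```

```bash
python3 slot.py 15 84; python3 go.py .5418 .1084 .13 176.73
```

```text
[0.5418 0.1084]
t 56.05 pos [0.4069 0.3555 0.1301] phi 176.78 F [-0.2  0.1 -0.6] open 0.129
turn 0.001 then tx,ty,tz mm [-1.488e+02 -2.390e+02  1.000e-01]
```

{"op": "arm_command", "data": {"plan": [-20,-32,0,0,-21,-34,0,0,-22,-35,0,0,-22,-35,0,0,-22,-35,0,0,-21,-34,0,0,-21,-34,0,0,0,0,15,0,0,0,20,0,0,0,15,0,0,0,10,0,0,0,5,0,0,0,0,0,0,0,0,0]}}

```text
time_s: 57.45
eef_pos: [0.5423, 0.1087, 0.065]
eef_rot: [0.0, 0.028, 1.0, 0.0]
wrist_force: [-0.6, -0.2, -0.3]
opening: 0.124
```

```bash
python3 go.py .5418 .1084 .0625 176.73
```

```text
t 57.45 pos [0.5423 0.1087 0.065 ] phi 176.76 F [-0.6 -0.2 -0.3] open 0.124
turn 0.0 then tx,ty,tz mm [ 0.4 -0.4  2.5]
```

{"op": "arm_command", "data": {"plan": [-8,0,2,0,-10,0,0,0,-10,0,0,0,-10,0,0,0,-10,0,0,0,-10,0,0,0,-10,0,0,0,-10,0,0,0,-10,0,0,0,-10,0,0,0,-6,0,0,0,-3,0,0,0,-2,0,0,0,0,0,0,0]}}

```text
time_s: 58.85
eef_pos: [0.6511, 0.1021, 0.0627]
eef_rot: [0.0, 0.029, 1.0, 0.0]
wrist_force: [0.4, -0.6, -0.4]
opening: 0.128
```

{"op": "arm_command", "data": {"plan": [-1,0,0,0,-1,0,0,0,-1,0,0,0,0,0,0,0]}}

```text
time_s: 59.25
eef_pos: [0.6533, 0.102, 0.0627]
eef_rot: [-0.001, 0.029, 1.0, 0.0]
wrist_force: [-3.4, 0.2, 4.4]
opening: 0.127
```

{"op": "arm_command", "data": {"plan": [-1,0,0,0,-1,0,0,0,0,0,0,0]}}

```text
time_s: 59.55
eef_pos: [0.6533, 0.102, 0.0627]
eef_rot: [-0.003, 0.028, 1.0, -0.0]
wrist_force: [-12.5, -0.4, 10.8]
opening: 0.128
```

{"op": "arm_command", "data": {"plan": [0,0,0,0,0,0,0,0,0,0,0,0,0,0,0,0,0,0,-8,0,0,0,-20,0,0,0,-30,0,0,0,-30,0,0,0,0,0], "grip": 0.5}}

```text
time_s: 60.45
eef_pos: [0.6593, 0.1018, 0.1571]
eef_rot: [0.005, 0.029, 1.0, 0.0]
wrist_force: [0.5, 1.0, 0.7]
opening: 0.498
```

{"op": "arm_command", "data": {"plan": [11,-40,0,0,12,-42,0,0,12,-42,0,0,12,-42,0,0,12,-42,0,0,10.5,-42,0,0,0,0,0,0,0,0,0,0], "grip": 0}}

```text
time_s: 61.25
eef_pos: [0.5718, -0.1447, 0.1507]
eef_rot: [0.0, 0.03, 1.0, 0.0]
wrist_force: [0.2, 0.2, -0.1]
opening: 0.001
```

```bash
python3 go.py .572 -.1438 .085 176.73
python3 - <<'E'
from m import *
np.set_printoptions(precision=4,suppress=True)
s,t=shot('scene'),shot('top')
A=cv2.resize(t['color'][100:240,150:400],None,fx=3.2,fy=3.2,interpolation=cv2.INTER_CUBIC)[:250]
B=cv2.resize(s['color'][160:300,90:330],None,fx=3.33,fy=3.33,interpolation=cv2.INTER_CUBIC)
o=np.zeros((466+134,800,3),np.uint8); o[:466,:B.shape[1]]=B[:466]
cv2.imwrite('pics/c13.png',B[:,:,::-1])
a=np.radians(-3.27);W=np.array([.522,.0254]);M=np.array([[np.cos(a),-np.sin(a)],[np.sin(a),np.cos(a)]])
for n,d,b in(('s',s,(195,195,300,260)),('t',t,(220,125,310,180))):
    for h in blobs(d,'blue',b,4): print(n,h['n'],(M.T@(boxpt(d,h['c'],.075,a,(-.015,-.006,-.02),(.015,.006,.012))[:2]-W)))
E
```

```text
t 61.25 pos [ 0.5718 -0.1447  0.1507] phi 176.56 F [ 0.2  0.2 -0.1] open 0.001
turn -0.003 then tx,ty,tz mm [-0.2  0.9 65.7]
s 59.6875 [0.1242 0.0857]
s 56.5625 [0.1239 0.0295]
s 53.3125 [ 0.1237 -0.0276]
s 52.4375 [ 0.1234 -0.0845]
t 28.9375 [ 0.1292 -0.0293]
t 27.9375 [0.1302 0.0829]
t 27.625 [ 0.1287 -0.0857]
t 25.1875 [0.1292 0.0272]
```

View pics/c13.png

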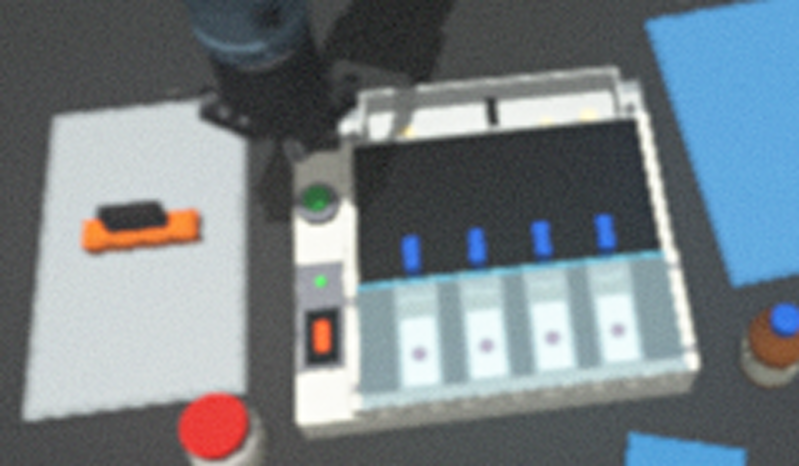

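All four carriers are side by side under the shield, with handles at (412,252), (477,245), (542,238) and (605,232). The scraper stands on the pad, the chips show in the tray, and the plate is clean. Next I check the far ends against the back stop and lower toward the button.

Run:
```python
from m import *
s=shot('scene')
a=np.radians(-3.27);W=np.array([.522,.0254]);M=np.array([[np.cos(a),-np.sin(a)],[np.sin(a),np.cos(a)]])
for y in(.084,.028,-.028,-.084):
    P=[np.r_[W+M@[x,y],.065] for x in(.145,.15,.245)]
    u=proj(s,P)
    g=s['color'].astype(float)
    # brightness profile along carrier axis from mid to past the end
    xs=np.linspace(.215,.26,19); pr=[cv2.getRectSubPix(s['color'].mean(2).astype(np.float32),(1,1),tuple(map(float,proj(s,np.r_[W+M@[x,y],.065])[0])))[0,0] for x in xs]
    print(y,((u-[90,160])*3.33).round(0).tolist(),[f'{x*1e3:.0f}:{p:.0f}' for x,p in zip(xs,pr)][4:])
```

```text
0.084 [[605.0, 256.0], [606.0, 262.0], [623.0, 366.0]] ['225:248', '228:248', '230:248', '232:249', '235:247', '238:239', '240:221', '242:207', '245:207', '248:209', '250:206', '252:191', '255:169', '258:155', '260:150']
0.028 [[541.0, 264.0], [542.0, 269.0], [556.0, 374.0]] ['225:248', '228:248', '230:248', '232:249', '235:248', '238:239', '240:224', '242:211', '245:206', '248:206', '250:206', '252:187', '255:167', '258:155', '260:151']
-0.028 [[477.0, 271.0], [478.0, 276.0], [489.0, 382.0]] ['225:248', '228:248', '230:249', '232:249', '235:248', '238:241', '240:222', '242:210', '245:208', '248:210', '250:208', '252:195', '255:174', '258:148', '260:137']
-0.084 [[413.0, 278.0], [413.0, 284.0], [421.0, 390.0]] ['225:249', '228:249', '230:248', '232:249', '235:247', '238:239', '240:224', '242:211', '245:207', '248:205', '250:202', '252:183', '255:157', '258:145', '260:142']
```

{"op": "arm_command", "data": {"plan": [0,0.5,20,0,0,0,20,0,0,0,20,0,0,0,11,0,0,0,0,0]}}

```text
time_s: 61.9
eef_pos: [0.5711, -0.1416, 0.0779]
eef_rot: [-0.002, 0.028, 1.0, 0.001]
wrist_force: [0.2, -1.0, 0.4]
opening: -0.0
```

{"op": "arm_command", "data": {"plan": [0,0,0,0,0,0,3,0,0,0,3,0,0,0,2,0,0,0,0,0]}}

```text
time_s: 62.4
eef_pos: [0.5729, -0.1436, 0.0723]
eef_rot: [0.001, 0.029, 1.0, -0.0]
wrist_force: [1.5, -0.9, 3.0]
opening: 0.0
```

{"op": "arm_command", "data": {"plan": [0,0,2,0,0,0,2,0,0,0,0,0]}}

```text
time_s: 62.7
eef_pos: [0.5731, -0.1437, 0.0707]
eef_rot: [0.001, 0.029, 1.0, -0.0]
wrist_force: [-4.9, 3.0, 20.6]
opening: -0.001
```

{"op": "arm_command", "data": {"plan": [0,0,1,0,0,0,0,0,0,0,0,0]}}

```text
time_s: 63.0
eef_pos: [0.5731, -0.1437, 0.0706]
eef_rot: [0.001, 0.029, 1.0, -0.001]
wrist_force: [-8.1, 5.1, 26.9]
opening: -0.001
```

```bash
python3 go.py
python3 - <<'E'
from m import *
s=shot('scene')
B=cv2.resize(s['color'][200:280,160:240],None,fx=7,fy=7,interpolation=cv2.INTER_CUBIC)
cv2.imwrite('pics/c14.png',B[:,:,::-1])
E
```

```text
t 63.0 pos [ 0.5731 -0.1437  0.0706] phi 176.73 F [-8.1  5.1 26.9] open -0.001
```

View pics/c14.png

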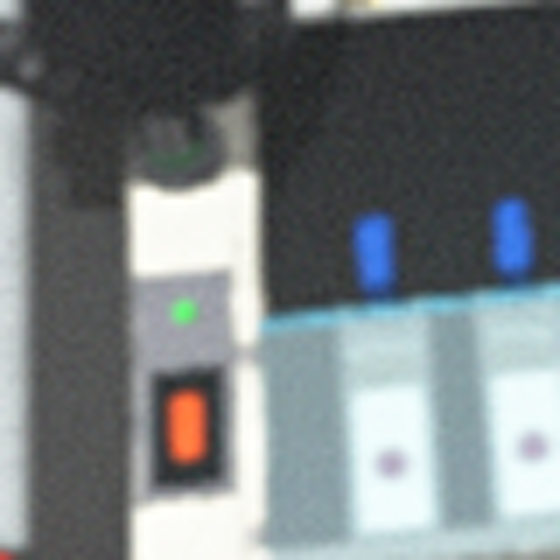

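The press reaches a hard stop at TCP z of about 0.0706 with 27 N. To tell a full stroke from touching the bezel, I read the spring force while backing off.

{"op": "arm_command", "data": {"plan": [0,0,-4,0,0,0,0,0,0,0,0,0]}}

```text
time_s: 63.35
eef_pos: [0.5728, -0.1437, 0.0712]
eef_rot: [0.001, 0.029, 1.0, -0.0]
wrist_force: [3.1, -0.7, 3.4]
opening: 0.002
```

{"op": "arm_command", "data": {"plan": [0,0,-1,0,0,0,0,0,0,0,0,0]}}

```text
time_s: 63.65
eef_pos: [0.5722, -0.1435, 0.0716]
eef_rot: [0.0, 0.029, 1.0, -0.0]
wrist_force: [2.5, -1.0, 4.0]
opening: -0.002
```

{"op": "arm_command", "data": {"plan": [0,0,-1,0,0,0,0,0,0,0,0,0]}}

```text
time_s: 63.95
eef_pos: [0.5719, -0.1434, 0.0725]
eef_rot: [-0.0, 0.029, 1.0, -0.0]
wrist_force: [1.6, -1.3, 3.3]
opening: 0.001
```

{"op": "arm_command", "data": {"plan": [0,0,-1,0,0,0,0,0,0,0,0,0]}}

```text
time_s: 64.25
eef_pos: [0.5717, -0.1433, 0.0735]
eef_rot: [-0.0, 0.029, 1.0, 0.0]
wrist_force: [0.2, -1.1, 3.1]
opening: 0.001
```

{"op": "arm_command", "data": {"plan": [0,0,-1,0,0,0,0,0,0,0,0,0]}}

```text
time_s: 64.55
eef_pos: [0.5717, -0.1432, 0.0745]
eef_rot: [-0.0, 0.029, 1.0, 0.0]
wrist_force: [-0.5, -1.8, 1.6]
opening: -0.001
```

{"op": "arm_command", "data": {"plan": [0,0,-1.5,0,0,0,0,0,0,0,0,0]}}

```text
time_s: 64.85
eef_pos: [0.5718, -0.1431, 0.076]
eef_rot: [-0.0, 0.029, 1.0, 0.0]
wrist_force: [-0.5, -0.1, 0.8]
opening: 0.001
```

The spring force fades from 4 N to about 0 over 0.0712 to 0.076, roughly the full 5 mm stroke, so the button went fully down. I now retreat and run a last numeric check.

{"op": "arm_command", "data": {"plan": [0,0,-15,0,0,0,-30,0,0,0,-40,0,30,-20,-10,0,40,-25,0,0,40,-25,0,0,40,-25,0,0,0,0,0,0,0,0,0,0]}}

```text
time_s: 65.75
eef_pos: [0.4166, -0.2302, 0.1723]
eef_rot: [0.001, 0.03, 1.0, -0.0]
wrist_force: [0.1, 0.7, 0.3]
opening: -0.003
```

```bash
python3 go.py
python3 - <<'E'
from m import *
np.set_printoptions(precision=4,suppress=True)
s,t=shot('scene'),shot('top')
a=np.radians(-3.27);W=np.array([.522,.0254]);M=np.array([[np.cos(a),-np.sin(a)],[np.sin(a),np.cos(a)]])
for n,d,b in(('s',s,(195,195,300,260)),('t',t,(220,125,310,180))):
    for h in blobs(d,'blue',b,4): print(n,'handle',M.T@(boxpt(d,h['c'],.075,a,(-.015,-.006,-.02),(.015,.006,.012))[:2]-W))
for n,d,b in(('s',s,(185,170,300,235)),('t',t,(220,140,305,215))):
    for o in blobs(d,'chip',b,3): print(n,'chip',o['c'].round(1),o['n'],M.T@(onz(d,o['c'],.017)[:2]-W))
for n,d,b in(('t',t,(320,140,385,220)),('s',s,(95,190,165,275))):
    for o in blobs(d,'orange',b,20):
        print(n,'scraper',o['n'],cv2.minAreaRect(np.array([onz(d,p,.027)[:2] for p in o['p']],np.float32)*1000))
k=.714
E
```

```text
t 65.75 pos [ 0.4166 -0.2302  0.1723] phi 176.56 F [0.1 0.7 0.3] open -0.003
s handle [0.1242 0.0857]
s handle [0.1236 0.0296]
s handle [ 0.1234 -0.0277]
s handle [ 0.1236 -0.0845]
t handle [ 0.1293 -0.0292]
t handle [0.1302 0.0829]
t handle [ 0.1286 -0.0857]
t handle [0.1294 0.0272]
s chip [211.7 199.7] 16.4375 [-0.0317 -0.0846]
s chip [266.1 194.3] 14.6875 [-0.0306  0.0944]
s chip [253.7 196.2] 6.375 [-0.0282  0.0528]
t chip [262.7 190.5] 7.5 [-0.0106 -0.0065]
s scraper 203.0625 ((551.9027709960938, -309.2238464355469), (100.84603881835938, 29.976436614990234), 85.78911590576172)
```

```bash
python3 -c "
from bench import ctrl
print(ctrl.hand_in())"
```

```text
the job is handed in; nothing more can be done
None
```

I did every step in the order asked and handed the job in at about 66 s of the 210 s allowed. No verdict was reported.

- **Tray:** it is seated on both pegs. The pegs showed through the tab holes after release.
- **Wiping:** three strokes with the scraper put all four chips in the tray, and the plate looked clear in both views. Three chips lie on the tray floor. The fourth appears to stand on edge between the fin and the near wall, below the rim; only the top camera sees it.
- **Carriers:** all four are under the shield at y of about ±28 and ±84 mm. Each was pushed until it met 8–12 N of resistance at the same depth, within 1 mm. The brown and turquoise look-alikes were not touched.
- **Start button:** it was pressed only after loading, to a hard stop at about 27 N. Backing off, the spring force faded from 4 N to about zero over roughly 5 mm, so it went fully down.
- **Scraper:** it stands upright on the grey pad. After the button press, the handles and chips read as they had before it, and the arm was clear of everything.

Two measurements disagreed. The two cameras put the handles at about 124 mm and 129 mm in from the plate's front edge, against a nominal 130 mm. The stop touched about 3 mm higher than the stated button height. For both I relied on the contact forces.

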